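Index the vial sampler to the tall vial and draw a sample

ROBOT

A 7-joint arm with a two-finger parallel gripper is mounted at the origin on the work surface. World frame = base frame: x ahead of the robot, y to its left, z up, the work surface at z = 0. Lengths are in m, angles in rad, forces in N, time in s.
With the tool pointing down it reaches from about 0.4 to 0.875 m from the base axis. Payload 19.3 kg.
Tool frame: the origin (TCP) lies at the very end of the fingers, on their centre line; the grasp point (between the pads) lies 19 mm behind it; z points along the fingers, y is the direction in which the jaws open and shut (so a half turn about z gives the same grasp; the last joint's range is limited). The gripper opens to 85 mm and grips with 20 to 120 N. Pads are 22 mm wide; open, the fingers measure 114 mm over their backs; the gripper's body (76 mm by 85 mm) begins 54 mm behind the grasp point. The pads swing forward as they close: fully open they stand 13 mm farther back than shut.
Start: joints at [1.151, 0.521, -0.036, 1.599, 0.021, 1.021, -0.113], TCP at [0.214, -0.587, 0.231] pointing down, gripper open.
Joint ranges: [-2.91, 2.91], [-0.3, 2.13], [-1.5, 1.42], [0.17, 2.43], [-1.26, 4.41], [0.16, 1.93], [-2.52, 2.52]. Speed limits (rad/s): [1.89, 1.89, 2.39, 2.39, 3.01, 3.01, 3.01].

INTERFACE

Orientations are given as [roll, pitch, yaw] about the fixed x, y, z axes, in that order (R = Rz(yaw) Ry(pitch) Rx(roll)).
In Python, from workcell import bot, viewer gives the robot as it stands.
- The arm moves only by the shell command python3 -m creep 'ROWS' [FORCE]. ROWS is JSON, a list of rows, each an object of numbers: "rx", "ry", "rz": the turn, a rotation vector about the tool's x, y, z in degrees; "tx", "ty", "tz": the shift along the tool's x, y, z in mm; "hand": the closure, from -1 (fully open) to 1 (shut), so that 0 is half open. In form: [{"rx": .., "ry": .., "rz": .., "tx": .., "ty": .., "tz": .., "hand": ..}, ...]. A call has 1 to 8 rows; each row is the pose to reach, as a shift and turn from the pose commanded when the call began, along the tool's axes at that moment; what a row does not reach only later rows make up. A row lasts 1/10 s, in which the tool goes at most 50 mm and 8.59 degrees, less where a joint would pass 70% of its speed; a pose out of reach is approached as far as the arm can. A call with a gripper value outside its range is refused whole. The fingers move at their own pace and stop on an object; FORCE is the grip in N (left out, the last holds). Time passes only in rows, so rows that repeat a pose let the fingers close. It gives the time, the measured TCP pose, the force and the opening at its end, in the units of the state.
- bot.observe(): the state, without advancing time (a new reading comes with each control period).
- viewer.grab_frame(name): name is "side" or "top"; returns a dict with "pixels" (384x512x3 uint8, blue, green, red), "vertical_fov" (degrees; the focal length in pixels is half the picture's height over the tangent of half this angle, whatever the lens; pixels are square), "cx", "cy" (the principal point, pixels), "rvec" (rotation vector, rad) and "tvec" (3), from world to camera coordinates, as OpenCV has them. Camera axes: x right, y down, z forward; pixel columns grow to the right and rows downward; lengths in m; the calibration is good to about 2 mm. A picture is of the moment at which its call begins. There is no depth.
- bot.job_done(): hands the job in, once; it reports no verdict.
Trained networks look in a picture, given as the dict that the camera call returned (one of the last four; its "shot" number tells which), for a name from the list of things; names that differ only in an ending like _2 or _b are one class to them, and where a whole thing is asked for, a point or a joint stands for the part that bears it (a point fixed in the world has none). Each returns a list of dicts, best first, with "score" (0 to 1); they miss things now and then, are a little off and sometimes report something else, mostly with a low value. They report only what shows in the picture. A call takes as long as a camera call.
- viewer.outline_of(target, picture): "mask" (384x512 bool, what is visible of it) and "bbox" ([left, top, right, bottom] in pixels, round what is visible of it).
The state is a dict: "clock": time; "qpos": joint angles; "qd": joint speeds; "joint_efforts": joint torques, N m; "position": TCP position; "tool_rot": TCP orientation; "force": force on the tool from outside, world axes, zero at the start; "moment": the same for the moment, N m; "grip_width": finger opening in m.
Only numpy, scipy, OpenCV 4.12 (cv2) and the standard library are available. Lean on these libraries where they do the work, as an engineer would, in place of code of your own. Each camera call takes 0.05 s, during which the arm holds its last target.

TASK

On the vial sampler, push the centre knob down just firmly enough to drive the turntable and click it clockwise until the tall vial stands under the needle, without clicking past it; then let the knob come back up. After that push the needle plunger all the way down and let it rise again. Turn the table only by its knob, do not touch the vials, do not force the clutch, and leave the beaker, bottle and tray where they are.

Things in the scene. Friction and masses are not known exactly. Their poses are not given: they have to be found in the camera images.
- knob_grip (a point): Point on the vertical axis of the black ribbed round knob in the middle of the turntable, at the height to pinch it from above; 142 mm above the bench when the knob is up. The gripping part is 44 mm across, from 25 mm below this point to 23 mm above it; under that is a skirt 52 mm across, 22 mm tall.
- press (a joint): How far the knob is pushed down, m: 0 = fully up, at most 0.030. Its return spring resists with about 2 N at the top, 5 N far down. Somewhere between 0.002 and 0.018 (differs each time, cannot be seen) the knob meets the clutch, then the push rises by about 3 N per mm. A total push of 13 to 16 N, return spring included, is right.
- turntable (a joint): Angle of the vial turntable, rad, growing clockwise seen from above. 0 = tall vial under the needle. 16 click stops, one every 0.3927 rad (22.5 degrees), at whole multiples of that; a sprung detent pulls it into the nearest stop, about 0.07 N m takes it out. It starts at a stop 3 to 5 clicks before 0 (negative).
- tall_vial (a point): Centre of the top of the tall amber vial (20 mm across, 50 mm tall, white cap), 80 mm from the knob's axis, top 105 mm above the bench. The other 15 vials on the turntable (196 mm across, its top face 55 mm above the bench) are 16 mm across and 26 mm tall.
- vial_disc: The aluminium turntable with its vials; origin on its axis, 45 mm above the bench. Not to be touched by the robot.
- knob: The knob; origin on its axis, 27 mm below knob_grip. Not pushed down, it spins freely, either way without end, and does not move the table: so it can be wound back while up.
- clutch: Sprung face clutch on the turntable, hidden under the knob's skirt, with 12 round teeth (0.52 rad apart); origin on the axis. Up to one tooth of turning may pass before it bites. It carries the table over a click only when pressed with about 8 N or more, else the knob rides over the teeth; over 25 N harms it.
- plunger_top (a point): Centre of the top of the needle plunger, a steel button 24 mm across on the end of the sampler's overhanging arm, 80 mm from the knob's axis, 158 mm above the bench when up. The needle hangs below it. The arm is 30 mm wide, its top 132 mm above the bench, and reaches to 66 mm from the knob's axis; its column stands outside the turntable.
- plunger (a joint): How far the needle plunger is pushed down, m: 0 = up, 0.016 = fully down. Its spring pushes back with 2 N at the top and 6 N fully down, and lifts it when let go.
- sampler: The white sampler: fixed housing 240 by 250 mm, 40 mm tall; origin on the bench under the knob's axis. Its y axis points from the knob's axis to the needle.
- beaker: Glass beaker, 64 mm across, 85 mm tall, standing by the sampler; origin at its underside. Leave alone.
- reagent: Brown capped bottle, 56 mm across, 120 mm tall; origin at its underside. Leave alone.
- tip_tray: Grey divided tray, 90 by 120 mm, 45 mm tall; origin at its underside. Leave alone.

How it is judged:
By the outcome, as a careful person would: the job done as asked, in the order asked, and still so for the second after the job is handed in, with the robot touching nothing.
It also fails if it takes over 59 s, if anything falls off the work surface, if the arm or the gripper's body presses on something with over 40 N, if the wrist force passes 120 N, or if a joint passes its speed limit or range.

## Working session

There is one attempt and no reset: what is moved stays moved. The work goes in short steps, Python scripts to look and compute and a shell command to move; the robot and the scene stay as the last step left them, time stands still between calls to the robot, and variables do not carry over. Pictures are saved under pics/ and viewed, and the job is handed in when it is done.

```bash
mkdir -p pics; ls
python3 - <<'E'
from workcell import bot, viewer
import cv2
for n in ("side","top"):
    f=viewer.grab_frame(n); cv2.imwrite(f"pics/{n}0.png",f["pixels"])
    print(n,f["vertical_fov"],f["cx"],f["cy"],f["rvec"],f["tvec"],f["shot"])
    for t in ("knob_grip","tall_vial","plunger_top","vial_disc","sampler"):
        r=viewer.outline_of(t,f)
        print(t,[(round(x["score"],2),x["bbox"]) for x in r[:3]])
print(bot.observe())
E
```

```text
pics
side 53.71592388987556 255.88065365736048 197.46017961573966 [ 0.46410074 -2.78324822  1.10648483] [0.5499189  0.30438312 0.60179475] 1
knob_grip [(0.96, [263.3, 237.8, 296.1, 288.6])]
tall_vial [(0.62, [219.3, 240.2, 333.1, 344.0]), (0.24, [194.1, 172.0, 223.0, 223.5])]
plunger_top [(0.55, [282.1, 293.6, 296.9, 309.7])]
vial_disc [(0.68, [221.3, 235.1, 332.6, 340.1])]
sampler [(0.9, [209.3, 236.2, 362.1, 384.0])]
top 53.792285715152346 256.0976000967635 196.28786775090936 [ 2.22404705 -2.15990789  0.10659035] [-0.13783746  0.62174581  0.96293486] 2
knob_grip [(0.84, [181.8, 219.8, 208.9, 239.2])]
tall_vial [(0.73, [157.8, 192.8, 237.7, 272.0]), (0.26, [161.4, 188.0, 236.4, 267.8])]
plunger_top []
vial_disc [(0.88, [162.2, 191.4, 236.6, 266.8])]
sampler []
{'clock': 0.6, 'qpos': array([ 1.15080221,  0.5214414 , -0.03632134,  1.5995192 ,  0.02117666,
        1.02115375, -0.11279386]), 'qd': array([ 0.00070622,  0.00104376, -0.00127428, -0.00103357, -0.00116454,
       -0.00037139, -0.00266957]), 'joint_efforts': array([-2.10129489e-03, -9.26483917e+01,  1.97702184e+00, -3.70142627e+01,
        1.79726200e-02,  2.18423338e-03,  7.74081786e-05]), 'position': array([ 0.21416789, -0.58711642,  0.23125784]), 'tool_rot': array([-3.14145320e+00, -1.85005499e-05,  3.49763999e-01]), 'force': array([ 0.05677841,  0.72783101, -0.40600596]), 'moment': array([ 0.01734136, -0.06551266, -0.010865  ]), 'grip_width': 0.08518290571722419}
```

View pics/side0.png

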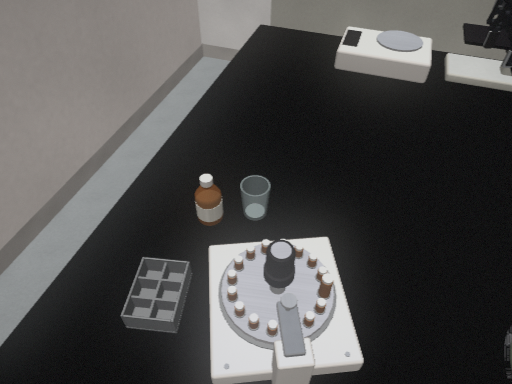

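View pics/top0.png

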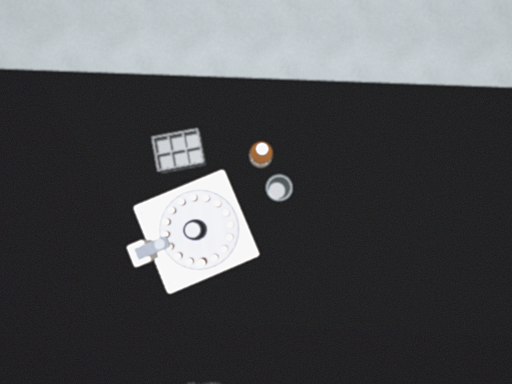

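```bash
cat > h.py <<'E'
import numpy as np, cv2
from workcell import bot, viewer
def K(f):
    fl=192/np.tan(np.radians(f["vertical_fov"]/2)); return np.array([[fl,0,f["cx"]],[0,fl,f["cy"]],[0,0,1.]])
def back(f,u,v,z):
    R,_=cv2.Rodrigues(np.array(f["rvec"],float)); t=np.array(f["tvec"],float)
    d=R.T@np.linalg.inv(K(f))@[u,v,1]; c=-R.T@t
    return c+d*(z-c[2])/d[2]
def proj(f,p):
    q,_=cv2.projectPoints(np.array(p,float).reshape(-1,3),np.array(f["rvec"],float),np.array(f["tvec"],float),K(f),None); return q.reshape(-1,2)
def zoom(f,x0,y0,x1,y1,s,name):
    cv2.imwrite("pics/"+name,cv2.resize(f["pixels"][y0:y1,x0:x1],None,fx=s,fy=s,interpolation=cv2.INTER_CUBIC))
E
python3 - <<'E'
from h import *
s=viewer.grab_frame("side"); t=viewer.grab_frame("top")
zoom(s,200,220,370,384,4,"sz.png"); zoom(t,115,155,275,305,4,"tz.png")
for n,f,pts in (("s",s,{"knobtop":(281,250,.165),"pl":(289,299,.158),"tv":(328,279,.105)}),("t",t,{"knobtop":(193.5,229.5,.165),"pl":(160,244,.158),"tv":(204,262,.105)})):
    for k,v in pts.items(): print(n,k,back(f,*v).round(4))
E
```

```text
s knobtop [0.5335 0.0247 0.165 ]
s pl [0.5007 0.0963 0.158 ]
s tv [0.4542 0.0125 0.105 ]
t knobtop [0.5367 0.0198 0.165 ]
t pl [0.5024 0.0937 0.158 ]
t tv [0.4602 0.0005 0.105 ]
```

View pics/sz.png

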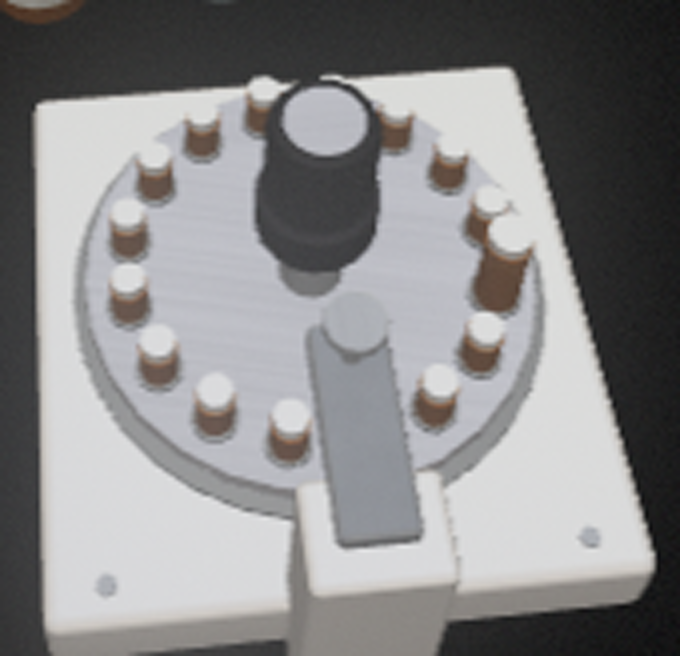

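View pics/tz.png

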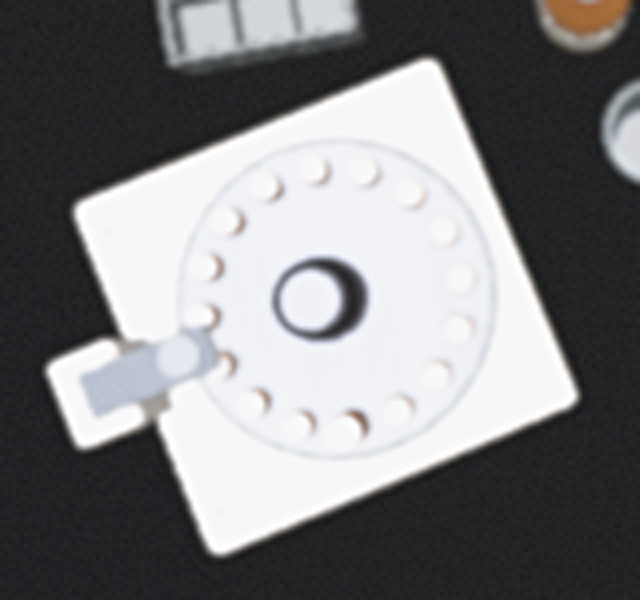

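Run:
```python
from h import *
s=viewer.grab_frame("side"); t=viewer.grab_frame("top")
S=lambda x,y:((x+.5)/4-.5+200,(y+.5)/4-.5+220)
T=lambda x,y:((x+.5)/4-.5+115,(y+.5)/4-.5+155)
R={}
for n,f,pts in (("s",s,{"knob":(*S(324,119),.165),"pl":(*S(355,320),.158),"tv":(*S(511,233),.105)}),("t",t,{"knob":(*T(310,301),.165),"pl":(*T(178,354),.158),"tv":(*T(347,429),.105),"disc":(*T(337,298),.055)})):
    for k,v in pts.items(): R[n,k]=back(f,*v); print(n,k,R[n,k].round(4))
for n in "st":
    d=R[n,"pl"]-R[n,"knob"]; e=R[n,"tv"]-R[n,"knob"]
    a=np.arctan2(d[1],d[0]); b=np.arctan2(e[1],e[0])
    print(n,np.hypot(*d[:2]),np.hypot(*e[:2]),"needle dir",np.degrees(a),"vial",np.degrees(b),"clicks cw vial->needle",((b-a)%(2*np.pi))/.3927)
# disc outline from network
from itertools import product
r=viewer.outline_of("vial_disc",t)
m=r[0]["mask"].astype(np.uint8); c,_=cv2.findContours(m,0,1); c=max(c,key=len); h=cv2.convexHull(c); e=cv2.fitEllipse(h); print(e, back(t,*e[0],.055).round(4))
```

```text
s knob [0.5343 0.0238 0.165 ]
s pl [0.5013 0.0975 0.158 ]
s tv [0.4556 0.0108 0.105 ]
t knob [0.5358 0.0228 0.165 ]
t pl [0.5043 0.0958 0.158 ]
t tv [0.4603 0.0067 0.105 ]
t disc [0.5364 0.0221 0.055 ]
s 0.08076790278631386 0.07984058349729682 needle dir 114.13656292465357 vial -170.6335922321152 clicks cw vial->needle 3.343540841046251
t 0.07947840291599724 0.07725510376217425 needle dir 113.36749855676999 vial -167.9601290978493 clicks cw vial->needle 3.4965417055814285
((198.83712768554688, 229.59796142578125), (77.82475280761719, 78.50917053222656), 159.55482482910156) [0.5352 0.0221 0.055 ]
```

Run:
```python
from h import *
s=viewer.grab_frame("side"); t=viewer.grab_frame("top")
S=lambda x,y:((x+.5)/4-.5+200,(y+.5)/4-.5+220)
T=lambda x,y:((x+.5)/4-.5+115,(y+.5)/4-.5+155)
c=np.array([.5352,.0229])
def ang(p): d=p[:2]-c; return np.degrees(np.arctan2(d[1],d[0]))%360, np.hypot(*d)
print("side")
for p in [(485,328),(437,380),(291,415),(215,388),(158,341),(128,280),(128,214),(154,157),(202,119),(264,90),(396,113),(450,151),(490,202)]:
    print(p,np.round(ang(back(s,*S(*p),.081)),3))
print("tall",ang(back(s,*S(511,233),.105)),ang(back(t,*T(347,429),.105)))
print("top")
for p in [(205,266),(229,220),(266,187),(313,169),(362,171),(408,193),(443,230),(459,277),(457,327),(435,374),(398,408),(300,426),(254,403)]:
    print(p,np.round(ang(back(t,*T(*p),.081)),3))
C=[back(t,*T(*p),.04) for p in [(435,58),(580,402),(218,557),(75,207)]]
for i in range(4):
    d=C[(i+1)%4]-C[i]; print(np.degrees(np.arctan2(d[1],d[0]))%90,np.hypot(*d[:2]))
print(sum(C)/4)
C=[back(s,*S(*p),.04) for p in [(515,68),(655,565),(48,635),(36,105)]]
for i in range(4):
    d=C[(i+1)%4]-C[i]; print(np.degrees(np.arctan2(d[1],d[0]))%90,np.hypot(*d[:2]))
```

```text
side
(485, 328) [1.66304e+02 8.10000e-02]
(437, 380) [1.44166e+02 8.10000e-02]
(291, 415) [1.00961e+02 8.10000e-02]
(215, 388) [78.604  0.081]
(158, 341) [56.93   0.081]
(128, 280) [35.195  0.08 ]
(128, 214) [12.242  0.078]
(154, 157) [3.49487e+02 7.80000e-02]
(202, 119) [3.27443e+02 7.50000e-02]
(264, 90) [3.02743e+02 7.70000e-02]
(396, 113) [2.5553e+02 7.4000e-02]
(450, 151) [2.32327e+02 7.60000e-02]
(490, 202) [2.10188e+02 7.90000e-02]
tall (np.float64(188.63343841683158), np.float64(0.08055024990975576)) (np.float64(192.20109569331092), np.float64(0.07665173343808854))
top
(205, 266) [76.313  0.079]
(229, 220) [53.408  0.079]
(266, 187) [31.619  0.08 ]
(313, 169) [9.69  0.081]
(362, 171) [3.4838e+02 8.1000e-02]
(408, 193) [3.26062e+02 8.10000e-02]
(443, 230) [3.03703e+02 8.10000e-02]
(459, 277) [2.8189e+02 8.0000e-02]
(457, 327) [2.59795e+02 7.90000e-02]
(435, 374) [2.36801e+02 7.80000e-02]
(398, 408) [2.14388e+02 7.70000e-02]
(300, 426) [1.68817e+02 7.80000e-02]
(254, 403) [1.45517e+02 7.70000e-02]
24.627530279667837 0.2391385160225722
24.526719685806427 0.24670759123740263
24.905004822313057 0.2391233131615662
24.53135309470136 0.24786559103439457
[0.53208229 0.02978415 0.04      ]
24.094272359337538 0.2425319916353143
25.185762346206158 0.23498191961465922
24.63386335274751 0.24500837250908786
24.579836607321567 0.23725516896252738
```

```bash
cat >> h.py <<'E'
from scipy.spatial.transform import Rotation as Ro
def to(x,y,z,yaw=None):
    o=bot.observe(); M=Ro.from_euler("xyz",o["tool_rot"])
    d=M.inv().apply(np.array([x,y,z])-o["position"])*1000
    s="t=%.2f tcp=%s rot=%s q=%s f=%s m=%s w=%.4f -> t %s"%(o["clock"],o["position"].round(4),o["tool_rot"].round(3),o["qpos"].round(2),o["force"].round(2),o["moment"].round(3),o["grip_width"],d.round(1))
    tilt=None
    if yaw is not None:
        r=(M.inv()*Ro.from_euler("xyz",[np.pi,0,yaw])).as_rotvec(degrees=True); s+=" r %s"%r.round(1)
    print(s)
E
python3 -m creep '[{"tx":511,"ty":-463,"tz":-29,"rz":-68,"hand":-0.4},{"tx":511,"ty":-463,"tz":-29,"rz":-68,"hand":-0.4},{"tx":511,"ty":-463,"tz":-29,"rz":-68,"hand":-0.4},{"tx":511,"ty":-463,"tz":-29,"rz":-68,"hand":-0.4},{"tx":511,"ty":-463,"tz":-29,"rz":-68,"hand":-0.4},{"tx":511,"ty":-463,"tz":-29,"rz":-68,"hand":-0.4},{"tx":511,"ty":-463,"tz":-29,"rz":-68,"hand":-0.4},{"tx":511,"ty":-463,"tz":-29,"rz":-68,"hand":-0.4}]' 40
python3 -c "
from h import *
to(.535,.023,.26)"
```

```text
t=0.95 tcp=[ 0.2142 -0.5871  0.2313] rot=[-3.142 -0.     0.35 ] q=[ 1.15  0.52 -0.04  1.6   0.02  1.02 -0.11] f=[-0.16 -0.16 -0.19] m=[-0.045  0.057 -0.016] w=0.0856 -> t [ 510.5 -463.2  -28.7]schema error: expected keys rx, ry, rz, tx, ty, tz, hand
```

```bash
python3 -m creep '[{"rx":0,"ry":0,"rz":-68,"tx":511,"ty":-463,"tz":-29,"hand":-0.4},{"rx":0,"ry":0,"rz":-68,"tx":511,"ty":-463,"tz":-29,"hand":-0.4},{"rx":0,"ry":0,"rz":-68,"tx":511,"ty":-463,"tz":-29,"hand":-0.4},{"rx":0,"ry":0,"rz":-68,"tx":511,"ty":-463,"tz":-29,"hand":-0.4},{"rx":0,"ry":0,"rz":-68,"tx":511,"ty":-463,"tz":-29,"hand":-0.4},{"rx":0,"ry":0,"rz":-68,"tx":511,"ty":-463,"tz":-29,"hand":-0.4},{"rx":0,"ry":0,"rz":-68,"tx":511,"ty":-463,"tz":-29,"hand":-0.4},{"rx":0,"ry":0,"rz":-68,"tx":511,"ty":-463,"tz":-29,"hand":-0.4}]' 40
python3 -c "
from h import *
to(.535,.023,.26)"
```

```text
clock: 1.75
position: [0.401, -0.2318, 0.2485]
tool_rot: [3.141, 0.001, 1.542]
force: [1.3, -1.4, -0.1]
grip_width: 0.0594
t=1.75 tcp=[ 0.401  -0.2318  0.2485] rot=[3.141e+00 1.000e-03 1.542e+00] q=[ 0.77  0.27 -0.45  1.97  0.14  0.93  0.22] f=[ 1.29 -1.42 -0.1 ] m=[-0.039 -0.143  0.017] w=0.0594 -> t [258.5 126.7 -11.6]
```

```bash
python3 -m creep '[{"rx":0,"ry":0,"rz":-69,"tx":255,"ty":124,"tz":-11,"hand":-0.4},{"rx":0,"ry":0,"rz":-69,"tx":255,"ty":124,"tz":-11,"hand":-0.4},{"rx":0,"ry":0,"rz":-69,"tx":255,"ty":124,"tz":-11,"hand":-0.4},{"rx":0,"ry":0,"rz":-69,"tx":255,"ty":124,"tz":-11,"hand":-0.4},{"rx":0,"ry":0,"rz":-69,"tx":255,"ty":124,"tz":-11,"hand":-0.4},{"rx":0,"ry":0,"rz":-69,"tx":255,"ty":124,"tz":-11,"hand":-0.4},{"rx":0,"ry":0,"rz":-69,"tx":255,"ty":124,"tz":-11,"hand":-0.4},{"rx":0,"ry":0,"rz":-69,"tx":255,"ty":124,"tz":-11,"hand":-0.4}]' 40
python3 -c "
from h import *
to(.535,.023,.26)"
```

```text
clock: 2.55
position: [0.5333, 0.0183, 0.259]
tool_rot: [3.141, -0.0, 2.745]
force: [0.0, -0.8, -0.1]
grip_width: 0.0599
t=2.55 tcp=[0.5333 0.0183 0.259 ] rot=[ 3.141 -0.     2.745] q=[ 0.44  0.44 -0.78  1.78  0.35  1.07  0.7 ] f=[ 0.03 -0.81 -0.13] m=[-0.01  -0.008 -0.019] w=0.0599 -> t [ 0.3  5.  -1. ]
```

```bash
python3 -m creep '[{"rx":0,"ry":0,"rz":0,"tx":0,"ty":3,"tz":0,"hand":-0.4},{"rx":0,"ry":0,"rz":0,"tx":0,"ty":3,"tz":40,"hand":-0.4},{"rx":0,"ry":0,"rz":0,"tx":0,"ty":3,"tz":80,"hand":-0.4},{"rx":0,"ry":0,"rz":0,"tx":0,"ty":3,"tz":80,"hand":-0.4}]' 40
python3 - <<'E'
from h import *
to(.535,.023,.12)
s=viewer.grab_frame("side"); t=viewer.grab_frame("top")
zoom(s,200,170,370,384,3.5,"s1.png"); zoom(t,115,155,275,305,4,"t1.png")
E
```

```text
clock: 2.95
position: [0.5321, 0.0192, 0.1756]
tool_rot: [-3.139, -0.006, 2.732]
force: [-0.5, -0.3, 0.5]
grip_width: 0.0602
t=2.95 tcp=[0.5321 0.0192 0.1756] rot=[-3.139 -0.006  2.732] q=[ 0.38  0.54 -0.73  1.87  0.44  0.91  0.61] f=[-0.45 -0.31  0.54] m=[-0.008  0.038  0.003] w=0.0602 -> t [-1.5  4.7 55.6]
```

View pics/s1.png

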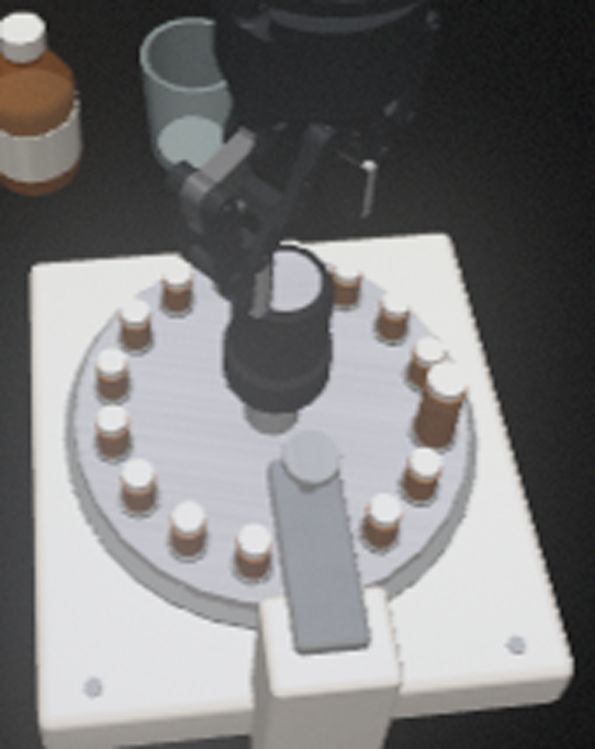

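View pics/t1.png

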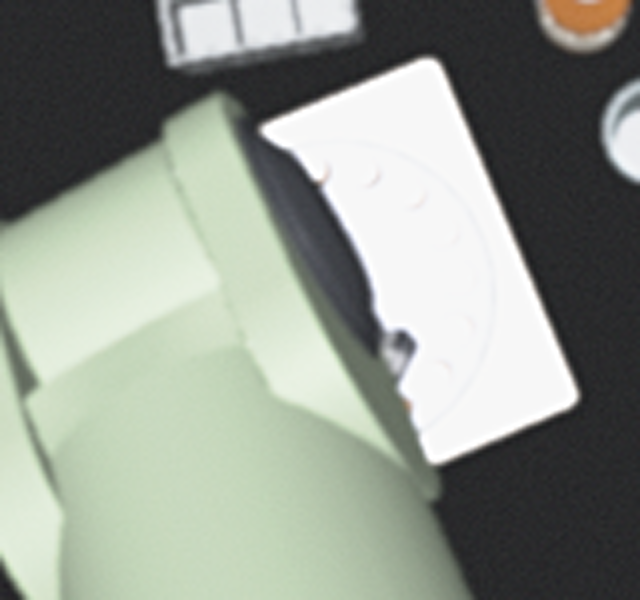

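Run:
```python
from h import *
o=bot.observe();M=Ro.from_euler("xyz",o["tool_rot"]);p=o["position"]
s=viewer.grab_frame("side")
P=[p+M.apply(v) for v in ([0,0,0],[0,.03,0],[0,-.03,0],[0,.03,-.013],[0,-.03,-.013],[0,0,-.07])]
print((proj(s,P)-[200,170])*3.5)
print((proj(s,[[.535,.023,.165]])-[200,170])*3.5, M.apply([0,1,0]))
```

```text
[[286.33756092 250.66892804]
 [240.89884181 293.32917387]
 [329.38941318 210.24959763]
 [241.98910563 275.10475505]
 [331.87160824 191.63671605]
 [296.95016211 143.44570069]]
[[281.24481467 275.98131309]] [3.96339118e-01 9.18104188e-01 6.47017440e-05]
```

Run:
```python
from h import *
o=bot.observe();M=Ro.from_euler("xyz",o["tool_rot"]);p=o["position"]
s=viewer.grab_frame("side")
im=s["pixels"].astype(float); im=np.clip((im/255)**.45*255,0,255).astype(np.uint8)
c=cv2.resize(im[160:310,220:350],None,fx=5,fy=5,interpolation=cv2.INTER_CUBIC)[:600]
for sx in(-.011,.011):
  for sy in (-.03,.03):
    for z in (0,-.02):
      q=(proj(s,p+M.apply([sx,sy,z]))[0]-[220,160])*5; cv2.circle(c,(int(q[0]),int(q[1])),3,(0,0,255) if sx<0 else (0,255,0),-1)
cv2.imwrite("pics/s2.png",c)
```

```text
(no output)
```

View pics/s2.png

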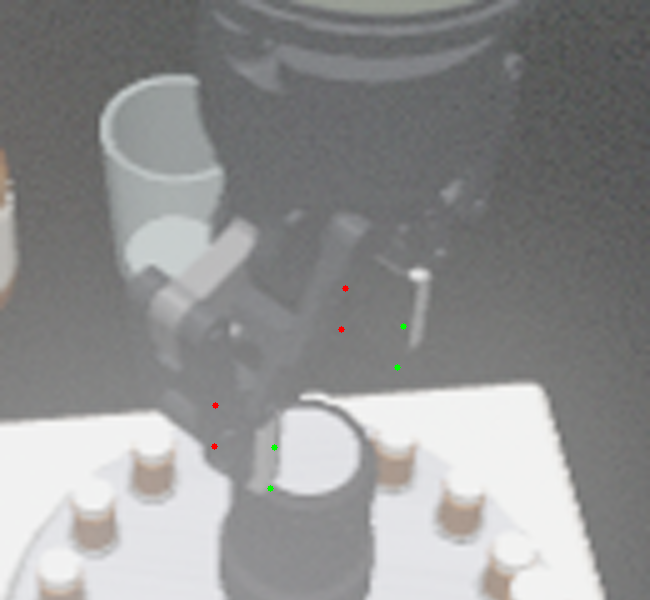

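```bash
python3 -m creep '[{"rx":0,"ry":0,"rz":0,"tx":-1,"ty":4,"tz":0,"hand":-0.4},{"rx":0,"ry":0,"rz":0,"tx":-1,"ty":4,"tz":0,"hand":-0.4}]' 40
python3 - <<'E'
from h import *
to(.535,.023,.12)
E
```

```text
clock: 3.35
position: [0.5376, 0.0236, 0.1803]
tool_rot: [3.141, 0.002, 2.736]
force: [-0.2, 0.2, 0.1]
grip_width: 0.0598
t=3.35 tcp=[0.5376 0.0236 0.1803] rot=[3.141e+00 2.000e-03 2.736e+00] q=[ 0.38  0.54 -0.73  1.86  0.44  0.92  0.61] f=[-0.25  0.21  0.1 ] m=[-0.024  0.038  0.038] w=0.0598 -> t [ 2.3 -1.6 60.3]
```

```bash
python3 -m creep '[{"rx":0,"ry":0,"rz":0,"tx":2,"ty":-1,"tz":0,"hand":-0.4},{"rx":0,"ry":0,"rz":0,"tx":2,"ty":-1,"tz":15,"hand":-0.4},{"rx":0,"ry":0,"rz":0,"tx":2,"ty":-1,"tz":30,"hand":-0.4},{"rx":0,"ry":0,"rz":0,"tx":2,"ty":-1,"tz":45,"hand":-0.4},{"rx":0,"ry":0,"rz":0,"tx":2,"ty":-1,"tz":58,"hand":-0.4},{"rx":0,"ry":0,"rz":0,"tx":2,"ty":-1,"tz":58,"hand":-0.4},{"rx":0,"ry":0,"rz":0,"tx":2,"ty":-1,"tz":58,"hand":-0.4}]' 40
python3 - <<'E'
from h import *
to(.535,.023,.12)
E
```

```text
clock: 4.05
position: [0.5345, 0.0232, 0.1208]
tool_rot: [-3.142, -0.001, 2.737]
force: [0.4, 0.6, 0.1]
grip_width: 0.0599
t=4.05 tcp=[0.5345 0.0232 0.1208] rot=[-3.142e+00 -1.000e-03  2.737e+00] q=[ 0.34  0.61 -0.68  1.91  0.52  0.81  0.54] f=[0.39 0.58 0.07] m=[-0.012 -0.004  0.027] w=0.0599 -> t [-0.6  0.   0.8]
```

```bash
python3 -m creep '[{"rx":0,"ry":0,"rz":0,"tx":0,"ty":0,"tz":0,"hand":0.5},{"rx":0,"ry":0,"rz":0,"tx":0,"ty":0,"tz":0,"hand":0.5},{"rx":0,"ry":0,"rz":0,"tx":0,"ty":0,"tz":0,"hand":0.5},{"rx":0,"ry":0,"rz":0,"tx":0,"ty":0,"tz":0,"hand":0.5}]' 40
python3 - <<'E'
from h import *
to(.535,.023,.12)
s=viewer.grab_frame("side")
im=s["pixels"].astype(float); s["pixels"]=np.clip((im/255)**.5*255,0,255).astype(np.uint8)
zoom(s,200,190,350,340,4,"s3.png")
E
```

```text
clock: 4.45
position: [0.5349, 0.0232, 0.1215]
tool_rot: [3.141, 0.001, 2.737]
force: [-0.3, 3.4, 1.3]
grip_width: 0.0432
t=4.45 tcp=[0.5349 0.0232 0.1215] rot=[3.141e+00 1.000e-03 2.737e+00] q=[ 0.34  0.61 -0.68  1.91  0.52  0.81  0.54] f=[-0.32  3.37  1.27] m=[ 0.711 -0.332  0.001] w=0.0432 -> t [-0.1 -0.2  1.5]
```

View pics/s3.png

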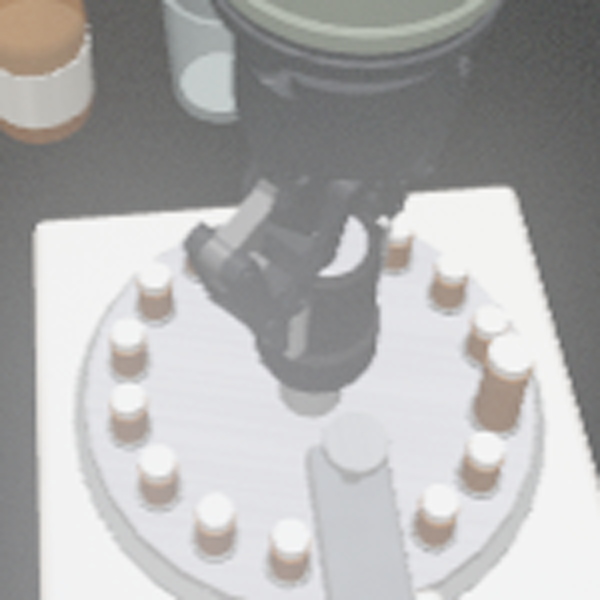

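```bash
python3 -m creep '[{"rx":0,"ry":0,"rz":0,"tx":0,"ty":1,"tz":1,"hand":0.5},{"rx":0,"ry":0,"rz":0,"tx":0,"ty":1,"tz":2,"hand":0.5},{"rx":0,"ry":0,"rz":0,"tx":0,"ty":1,"tz":2,"hand":0.5}]' 40
python3 -m creep '[{"rx":0,"ry":0,"rz":0,"tx":0,"ty":0,"tz":2,"hand":0.5},{"rx":0,"ry":0,"rz":0,"tx":0,"ty":0,"tz":2,"hand":0.5}]' 40
```

```text
clock: 4.8
position: [0.5349, 0.0234, 0.1189]
tool_rot: [-3.141, 0.0, 2.736]
force: [1.1, -2.5, 2.2]
grip_width: 0.043
clock: 5.0
position: [0.5349, 0.0234, 0.1169]
tool_rot: [-3.141, -0.0, 2.736]
force: [1.3, -4.4, 3.0]
grip_width: 0.0431
```

```bash
python3 -m creep '[{"rx":0,"ry":0,"rz":0,"tx":0,"ty":-0.5,"tz":2,"hand":0.5},{"rx":0,"ry":0,"rz":0,"tx":0,"ty":-0.5,"tz":2,"hand":0.5}]' 40
python3 -m creep '[{"rx":0,"ry":0,"rz":0,"tx":0,"ty":0,"tz":2,"hand":0.5},{"rx":0,"ry":0,"rz":0,"tx":0,"ty":0,"tz":2,"hand":0.5}]' 40
python3 -c "
from h import *
to(.535,.023,.12)"
```

```text
clock: 5.2
position: [0.5349, 0.0234, 0.115]
tool_rot: [3.141, 0.0, 2.737]
force: [2.6, -3.3, 2.8]
grip_width: 0.0429
clock: 5.4
position: [0.5349, 0.0234, 0.113]
tool_rot: [3.141, 0.0, 2.737]
force: [3.0, -3.4, 2.4]
grip_width: 0.0427
t=5.40 tcp=[0.5349 0.0234 0.113 ] rot=[3.141 0.    2.737] q=[ 0.33  0.62 -0.67  1.91  0.54  0.79  0.53] f=[ 2.98 -3.38  2.4 ] m=[-0.79  -0.671 -0.005] w=0.0427 -> t [-0.3 -0.3 -7. ]
```

```bash
python3 -m creep '[{"rx":0,"ry":0,"rz":0,"tx":-0.5,"ty":-0.3,"tz":1,"hand":0.5},{"rx":0,"ry":0,"rz":0,"tx":-0.5,"ty":-0.3,"tz":1,"hand":0.5}]' 40
python3 -m creep '[{"rx":0,"ry":0,"rz":0,"tx":0,"ty":0,"tz":1,"hand":0.5},{"rx":0,"ry":0,"rz":0,"tx":0,"ty":0,"tz":1,"hand":0.5}]' 40
python3 -m creep '[{"rx":0,"ry":0,"rz":0,"tx":0,"ty":0,"tz":1,"hand":0.5},{"rx":0,"ry":0,"rz":0,"tx":0,"ty":0,"tz":1,"hand":0.5}]' 40
```

```text
clock: 5.6
position: [0.5349, 0.0233, 0.112]
tool_rot: [3.141, -0.0, 2.737]
force: [1.9, 0.2, 3.3]
grip_width: 0.043
clock: 5.8
position: [0.5349, 0.0233, 0.111]
tool_rot: [3.141, -0.0, 2.737]
force: [-0.4, 0.8, 3.6]
grip_width: 0.0428
clock: 6.0
position: [0.535, 0.0233, 0.11]
tool_rot: [3.141, -0.0, 2.737]
force: [-0.6, 2.3, 3.8]
grip_width: 0.0434
```

```bash
python3 -m creep '[{"rx":0,"ry":0,"rz":0,"tx":0,"ty":0,"tz":1,"hand":0.5},{"rx":0,"ry":0,"rz":0,"tx":0,"ty":0,"tz":1,"hand":0.5}]' 40
python3 -m creep '[{"rx":0,"ry":0,"rz":0,"tx":0,"ty":0,"tz":1,"hand":0.5},{"rx":0,"ry":0,"rz":0,"tx":0,"ty":0,"tz":1,"hand":0.5}]' 40
python3 -m creep '[{"rx":0,"ry":0,"rz":0,"tx":0,"ty":0,"tz":1,"hand":0.5},{"rx":0,"ry":0,"rz":0,"tx":0,"ty":0,"tz":1,"hand":0.5}]' 40
```

```text
clock: 6.2
position: [0.535, 0.0232, 0.109]
tool_rot: [3.141, -0.0, 2.737]
force: [-1.7, 3.7, 3.8]
grip_width: 0.0434
clock: 6.4
position: [0.535, 0.0232, 0.108]
tool_rot: [3.141, -0.0, 2.737]
force: [-1.5, 4.2, 3.6]
grip_width: 0.0433
clock: 6.6
position: [0.535, 0.0232, 0.107]
tool_rot: [3.141, -0.0, 2.737]
force: [-1.8, 4.4, 4.3]
grip_width: 0.0432
```

```bash
python3 -m creep '[{"rx":0,"ry":0,"rz":0,"tx":0,"ty":0.3,"tz":1,"hand":0.5},{"rx":0,"ry":0,"rz":0,"tx":0,"ty":0.3,"tz":1,"hand":0.5}]' 40
python3 -m creep '[{"rx":0,"ry":0,"rz":0,"tx":0,"ty":0,"tz":1,"hand":0.5},{"rx":0,"ry":0,"rz":0,"tx":0,"ty":0,"tz":1,"hand":0.5}]' 40
python3 -m creep '[{"rx":0,"ry":0,"rz":0,"tx":0,"ty":0,"tz":1,"hand":0.5},{"rx":0,"ry":0,"rz":0,"tx":0,"ty":0,"tz":1,"hand":0.5}]' 40
```

```text
clock: 6.8
position: [0.535, 0.0232, 0.106]
tool_rot: [-3.141, -0.0, 2.737]
force: [-2.5, 4.2, 4.4]
grip_width: 0.043
clock: 7.0
position: [0.5351, 0.0232, 0.105]
tool_rot: [-3.142, -0.0, 2.737]
force: [-2.4, 3.9, 3.6]
grip_width: 0.0432
clock: 7.2
position: [0.5351, 0.0232, 0.104]
tool_rot: [-3.141, -0.0, 2.737]
force: [-2.7, 3.8, 5.9]
grip_width: 0.0433
```

Contact may have begun.

```bash
python3 -m creep '[{"rx":0,"ry":0,"rz":0,"tx":0,"ty":0,"tz":0.7,"hand":0.5},{"rx":0,"ry":0,"rz":0,"tx":0,"ty":0,"tz":0.7,"hand":0.5},{"rx":0,"ry":0,"rz":0,"tx":0,"ty":0,"tz":0.7,"hand":0.5}]' 40
python3 -m creep '[{"rx":0,"ry":0,"rz":0,"tx":0,"ty":0,"tz":0.7,"hand":0.5},{"rx":0,"ry":0,"rz":0,"tx":0,"ty":0,"tz":0.7,"hand":0.5},{"rx":0,"ry":0,"rz":0,"tx":0,"ty":0,"tz":0.7,"hand":0.5}]' 40
```

```text
clock: 7.5
position: [0.5351, 0.0232, 0.1035]
tool_rot: [-3.141, -0.0, 2.737]
force: [-4.2, 3.3, 6.6]
grip_width: 0.0432
clock: 7.8
position: [0.5351, 0.0232, 0.1028]
tool_rot: [-3.141, -0.0, 2.737]
force: [-4.5, 3.1, 8.1]
grip_width: 0.0432
```

```bash
python3 -m creep '[{"rx":0,"ry":0,"rz":0,"tx":0.3,"ty":0,"tz":0.7,"hand":0.5},{"rx":0,"ry":0,"rz":0,"tx":0.3,"ty":0,"tz":1.4,"hand":0.5},{"rx":0,"ry":0,"rz":0,"tx":0.3,"ty":0,"tz":1.4,"hand":0.5},{"rx":0,"ry":0,"rz":0,"tx":0.3,"ty":0,"tz":1.4,"hand":0.5}]' 40
python3 - <<'E'
from h import *
import time
F=[]
for i in range(4):
    viewer.grab_frame("side"); F.append(bot.observe()["force"])
print(np.mean(F,0),np.std(F,0)); to(.535,.023,.12)
E
```

```text
clock: 8.2
position: [0.5351, 0.0232, 0.1017]
tool_rot: [-3.141, 0.0, 2.737]
force: [-4.4, 3.0, 11.2]
grip_width: 0.0428
[-3.8644372   2.79474353 10.96599112] [0.21535669 0.3877055  0.41859421]
t=8.40 tcp=[0.5351 0.0233 0.1017] rot=[-3.141  0.     2.737] q=[ 0.32  0.64 -0.66  1.92  0.55  0.77  0.52] f=[-3.96  3.22 11.01] m=[0.548 0.88  0.007] w=0.0431 -> t [ -0.1  -0.3 -18.3]
```

```bash
python3 -m creep '[{"rx":0,"ry":0,"rz":0,"tx":0.3,"ty":0,"tz":1.1,"hand":0.5},{"rx":0,"ry":0,"rz":0,"tx":0.3,"ty":0,"tz":1.1,"hand":0.5},{"rx":0,"ry":0,"rz":5,"tx":0.3,"ty":0,"tz":1.1,"hand":0.5}, {"rx":0,"ry":0,"rz":5,"tx":0.3,"ty":0,"tz":1.1,"hand":0.5}]' 40
python3 - <<'E'
from h import *
F=[]
for i in range(2):
    s=viewer.grab_frame("side"); F.append(bot.observe()["force"])
print(np.mean(F,0)); to(.535,.023,.12)
zoom(s,200,190,350,340,4,"s4.png")
E
```

```text
clock: 8.8
position: [0.5351, 0.0233, 0.1008]
tool_rot: [3.141, 0.001, 2.646]
force: [-3.0, 2.2, 13.7]
grip_width: 0.0435
[-3.3216778   2.25064845 13.28842775]
t=8.90 tcp=[0.5351 0.0233 0.1008] rot=[3.141e+00 1.000e-03 2.649e+00] q=[ 0.3   0.64 -0.63  1.92  0.54  0.76  0.44] f=[-3.33  2.58 13.04] m=[ 0.444  0.725 -0.113] w=0.0432 -> t [ -0.1  -0.3 -19.2]
```

View pics/s4.png

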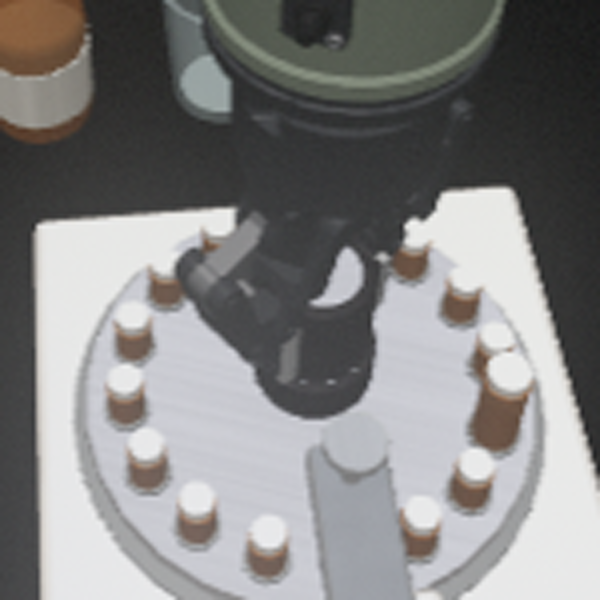

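```bash
cat >> h.py <<'E'
def capang(f,c=(.5351,.0232)):
    # phase of 16-fold cap pattern (deg, mod 22.5) from white caps in side view, visible +-: angles of blobs
    im=f["pixels"].astype(np.float32); hsv=cv2.cvtColor(f["pixels"],cv2.COLOR_BGR2HSV)
    th=np.radians(np.arange(0,360,.5)); out=[]
    # brownness at body mid-height (z=.066) outer surface
    sat=hsv[...,1].astype(np.float32)
    sc=np.zeros(len(th))
    for z in (.060,.064,.068,.072):
        P=np.c_[c[0]+.08*np.cos(th),c[1]+.08*np.sin(th),np.full(len(th),z)]
        q=proj(f,P).astype(np.float32); sc+=cv2.remap(sat,q[:,:1],q[:,1:],cv2.INTER_LINEAR)[:,0]
    return np.degrees(th),sc/4
def phase(f,ex=()):
    a,s=capang(f)
    m=np.ones(len(a),bool)
    for lo,hi in ((100,130),(230,310)): m&=~((a>lo)&(a<hi))
    z=np.sum(s[m]*np.exp(1j*np.radians(a[m]*16)))
    tv=[ ]
    # tall vial: saturation at z=.09
    th=np.radians(a); q=proj(f,np.c_[.5351+.08*np.cos(th),.0232+.08*np.sin(th),np.full(len(a),.089)]).astype(np.float32)
    sat=cv2.cvtColor(f["pixels"],cv2.COLOR_BGR2HSV)[...,1].astype(np.float32)
    t=cv2.remap(sat,q[:,:1],q[:,1:],cv2.INTER_LINEAR)[:,0]
    return np.degrees(np.angle(z))/16%22.5
def rep(name):
    s=viewer.grab_frame("side"); zoom(s,200,190,350,340,4,name)
    F=[bot.observe()["force"]]
    for i in range(2): viewer.grab_frame("side"); F.append(bot.observe()["force"])
    print("F",np.mean(F,0).round(2),"phase",phase(s)); to(.535,.023,.12)
E
python3 - <<'E'
from h import *
s=viewer.grab_frame("side"); print(phase(s))
s0=dict(s); s0["pixels"]=cv2.imread("pics/side0.png"); print(phase(s0))
E
python3 -m creep '[{"rx":0,"ry":0,"rz":6,"tx":0.3,"ty":0,"tz":0.4,"hand":0.5},{"rx":0,"ry":0,"rz":12,"tx":0.3,"ty":0,"tz":0.4,"hand":0.5},{"rx":0,"ry":0,"rz":18,"tx":0.3,"ty":0,"tz":0.4,"hand":0.5}, {"rx":0,"ry":0,"rz":18,"tx":0.3,"ty":0,"tz":0.4,"hand":0.5}]' 40
python3 -c "
from h import *
rep('s5.png')"
```

```text
6.2057499435506625
11.81399909923003
clock: 9.35
position: [0.5351, 0.0235, 0.1006]
tool_rot: [3.141, 0.002, 2.331]
force: [-2.4, 1.7, 14.1]
grip_width: 0.0429
F [-2.14  1.99 14.2 ] phase 9.291851385313967
t=9.50 tcp=[0.5351 0.0235 0.1005] rot=[3.141e+00 1.000e-03 2.335e+00] q=[ 0.25  0.62 -0.56  1.92  0.47  0.73  0.18] f=[-2.75  1.82 14.38] m=[ 0.458  0.525 -0.174] w=0.0431 -> t [ -0.3  -0.4 -19.5]
```

View pics/s5.png

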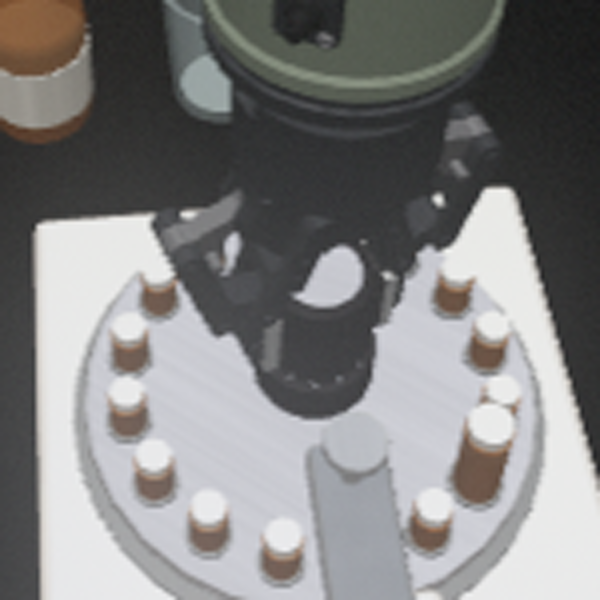

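Run:
```python
from h import *
s=viewer.grab_frame("side")
for f in [(490,427)]:
    p=back(s,(f[0]+.5)/4-.5+200,(f[1]+.5)/4-.5+190,.105)-[.5351,.0232,0]
    print(np.degrees(np.arctan2(p[1],p[0]))%360,np.hypot(*p[:2]))
# predicted tall vial top pixel for needle angle 114.6 +k*22.5
for k in range(0,5):
    a=np.radians(114.6+22.5*k); print(k,(proj(s,[.5351+.08*np.cos(a),.0232+.08*np.sin(a),.105])[0]-[200,190])*4)
a=np.radians(114.6)
for z in (.158,.132): print((proj(s,[.5351+.08*np.cos(a),.0232+.08*np.sin(a),z])[0]-[200,190])*4)
```

```text
163.60989640226566 0.08164583709333097
0 [343.14355105 503.5237271 ]
1 [420.29138757 481.06485829]
2 [477.45850859 433.6418699 ]
3 [505.84423678 371.24043302]
4 [503.30521962 305.29629813]
[353.347801   434.21787216]
[348.16301573 469.43221696]
```

```bash
python3 -m creep '[{"rx":0,"ry":0,"rz":0,"tx":0,"ty":0,"tz":-3,"hand":0.5},{"rx":0,"ry":0,"rz":0,"tx":0,"ty":0,"tz":-6,"hand":0.5},{"rx":0,"ry":0,"rz":0,"tx":0,"ty":0,"tz":-7,"hand":0.5},{"rx":0,"ry":0,"rz":0,"tx":0,"ty":0,"tz":-7,"hand":0.5},{"rx":0,"ry":0,"rz":0,"tx":0,"ty":0,"tz":-7,"hand":0.5}]' 40
python3 -c "
from h import *
rep('s6.png')"
```

```text
clock: 10.05
position: [0.535, 0.0235, 0.1069]
tool_rot: [3.141, 0.001, 2.335]
force: [5.1, 0.9, 3.8]
grip_width: 0.0431
F [5.43 1.99 3.19] phase 9.21576019260983
t=10.20 tcp=[0.535  0.0235 0.1069] rot=[3.141e+00 1.000e-03 2.335e+00] q=[ 0.25  0.61 -0.56  1.92  0.47  0.74  0.19] f=[5.72 1.73 3.44] m=[ 0.403 -1.128 -0.01 ] w=0.0432 -> t [ -0.4  -0.3 -13.1]
```

View pics/s6.png

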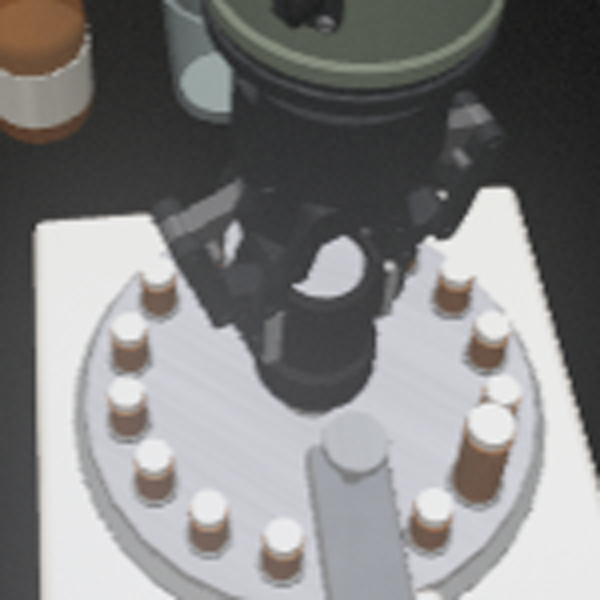

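Run:
```python
from h import *
from scipy.optimize import least_squares
s=viewer.grab_frame("side"); print(phase(s))
A=[(485,328),(437,380),(291,415),(215,388),(158,341),(128,280),(128,214),(154,157),(202,119),(264,90),(396,113),(450,151),(490,202)]
B=[(433,500),(283,533),(208,504),(154,454),(127,390),(129,325),(158,270),(457,268),(491,325)]
for L,oy,tv in ((A,220,(511,233)),(B,190,(490,427))):
    U=np.array([((x+.5)/4-.5+200,(y+.5)/4-.5+oy) for x,y in L+[tv]])
    P=np.array([back(s,u,v,.081)[:2] for u,v in U[:-1]]+[back(s,*U[-1],.105)[:2]])
    a0=np.degrees(np.arctan2(P[:,1]-.0232,P[:,0]-.5351))
    def r(x):
        k=np.round((a0-x[2])/22.5); a=np.radians(x[2]+k*22.5)
        return np.r_[(P-np.c_[x[0]+.08*np.cos(a),x[1]+.08*np.sin(a)]).ravel()]
    best=min((least_squares(r,[.5351,.0232,g]) for g in np.arange(0,22.5,3)),key=lambda o:o.cost)
    print(best.x,best.x[2]%22.5,np.sqrt(2*best.cost/len(P)), "tall", a0[-1]%360)
```

```text
9.146046590231649
[ 0.53382351  0.02583455 10.17243681] 10.17243680760044 0.0017412380283844927 tall 188.85523659575915
[0.53413842 0.02428381 7.97371998] 7.9737199787295445 0.0009981985215941225 tall 163.60989640226566
```

```bash
cat >> h.py <<'E'
def q():
    s=viewer.grab_frame("side"); F=[];M=[]
    for i in range(2):
        o=bot.observe(); F.append(o["force"]); M.append(o["moment"]); viewer.grab_frame("side")
    print("   F",np.mean(F,0).round(1),"M",np.mean(M,0).round(3),"yaw %.2f"%np.degrees(o["tool_rot"][2]),"z %.4f"%o["position"][2],"phase %.2f"%phase(s))
    return s
E
python3 -m creep '[{"rx":0,"ry":0,"rz":0,"tx":0,"ty":0,"tz":3,"hand":0.5},{"rx":0,"ry":0,"rz":0,"tx":0,"ty":0,"tz":5,"hand":0.5},{"rx":0,"ry":0,"rz":0,"tx":0,"ty":0,"tz":6.5,"hand":0.5},{"rx":0,"ry":0,"rz":0,"tx":0,"ty":0,"tz":6.5,"hand":0.5}]' 40
python3 -c "
from h import *
q()"
python3 -m creep '[{"rx":0,"ry":0,"rz":4,"tx":0,"ty":0,"tz":0,"hand":0.5},{"rx":0,"ry":0,"rz":4,"tx":0,"ty":0,"tz":0,"hand":0.5}]' 40
python3 -c "
from h import *
q()"
python3 -m creep '[{"rx":0,"ry":0,"rz":4,"tx":0,"ty":0,"tz":0,"hand":0.5},{"rx":0,"ry":0,"rz":4,"tx":0,"ty":0,"tz":0,"hand":0.5}]' 40
python3 -c "
from h import *
q()"
```

```text
clock: 10.65
position: [0.535, 0.0235, 0.1005]
tool_rot: [3.141, 0.001, 2.335]
force: [2.9, 1.1, 14.7]
grip_width: 0.0433
   F [ 2.1  0.6 14.1] M [ 0.181 -0.54  -0.046] yaw 133.79 z 0.1006 phase 9.44
clock: 11.0
position: [0.535, 0.0236, 0.1007]
tool_rot: [3.141, 0.001, 2.263]
force: [2.8, 1.5, 14.0]
grip_width: 0.0432
   F [ 2.4  1.3 13.9] M [ 0.178 -0.608 -0.158] yaw 129.77 z 0.1007 phase 4.70
clock: 11.35
position: [0.5351, 0.0236, 0.1007]
tool_rot: [3.14, 0.001, 2.193]
force: [3.0, 0.7, 13.8]
grip_width: 0.0431
   F [ 3.4  1.6 13.6] M [ 0.231 -0.594 -0.006] yaw 125.78 z 0.1007 phase 3.00
```

```bash
python3 -m creep '[{"rx":0,"ry":0,"rz":3,"tx":0,"ty":0,"tz":0,"hand":0.5},{"rx":0,"ry":0,"rz":3,"tx":0,"ty":0,"tz":0,"hand":0.5}]' 40
python3 -c "
from h import *
q()"
python3 -m creep '[{"rx":0,"ry":0,"rz":3,"tx":0,"ty":0,"tz":0,"hand":0.5},{"rx":0,"ry":0,"rz":3,"tx":0,"ty":0,"tz":0,"hand":0.5}]' 40
python3 -c "
from h import *
s=q();zoom(s,200,190,350,340,4,'s7.png')"
```

```text
clock: 11.7
position: [0.5351, 0.0236, 0.1007]
tool_rot: [3.14, 0.001, 2.141]
force: [2.9, 1.5, 13.2]
grip_width: 0.0432
   F [ 3.6  1.  14. ] M [ 0.252 -0.636  0.036] yaw 122.79 z 0.1007 phase 0.98
clock: 12.05
position: [0.5351, 0.0236, 0.1007]
tool_rot: [3.14, 0.001, 2.089]
force: [3.2, 1.7, 13.6]
grip_width: 0.0431
   F [ 3.3  1.5 13.3] M [ 0.28  -0.629  0.016] yaw 119.78 z 0.1007 phase 20.72
```

View pics/s7.png

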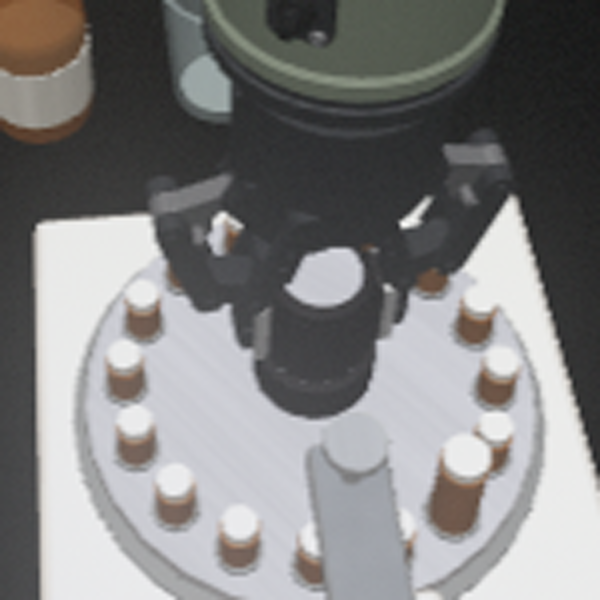

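```bash
python3 -m creep '[{"rx":0,"ry":0,"rz":3,"tx":0,"ty":0,"tz":0,"hand":0.5},{"rx":0,"ry":0,"rz":3,"tx":0,"ty":0,"tz":0,"hand":0.5}]' 40 | grep -v tool
python3 -c "
from h import *
q()"
python3 -m creep '[{"rx":0,"ry":0,"rz":3,"tx":0,"ty":0,"tz":0,"hand":0.5},{"rx":0,"ry":0,"rz":3,"tx":0,"ty":0,"tz":0,"hand":0.5}]' 40| grep -v tool
python3 -c "
from h import *
q()"
python3 -m creep '[{"rx":0,"ry":0,"rz":3,"tx":0,"ty":0,"tz":0,"hand":0.5},{"rx":0,"ry":0,"rz":3,"tx":0,"ty":0,"tz":0,"hand":0.5}]' 40| grep -v tool
python3 -c "
from h import *
q()"
python3 -m creep '[{"rx":0,"ry":0,"rz":3,"tx":0,"ty":0,"tz":0,"hand":0.5},{"rx":0,"ry":0,"rz":3,"tx":0,"ty":0,"tz":0,"hand":0.5}]' 40| grep -v tool
python3 -c "
from h import *
s=q();zoom(s,200,190,350,340,4,'s8.png')"
```

```text
clock: 12.4
position: [0.5351, 0.0236, 0.1007]
force: [3.2, 1.7, 13.7]
grip_width: 0.043
   F [ 3.7  1.3 12.9] M [ 0.35  -0.688 -0.044] yaw 116.78 z 0.1007 phase 17.56
clock: 12.75
position: [0.5352, 0.0237, 0.1007]
force: [3.4, 2.1, 14.5]
grip_width: 0.0435
   F [ 3.6  1.7 13.7] M [ 0.365 -0.683 -0.035] yaw 113.78 z 0.1008 phase 12.20
clock: 13.1
position: [0.5352, 0.0237, 0.1008]
force: [3.0, 1.8, 13.4]
grip_width: 0.0433
   F [ 3.2  1.8 13.5] M [ 0.385 -0.71  -0.052] yaw 110.78 z 0.1008 phase 6.39
clock: 13.45
position: [0.5352, 0.0237, 0.1008]
force: [4.0, 1.7, 14.2]
grip_width: 0.0432
   F [ 4.   2.6 13.8] M [ 0.398 -0.731 -0.086] yaw 107.78 z 0.1007 phase 3.62
```

View pics/s8.png

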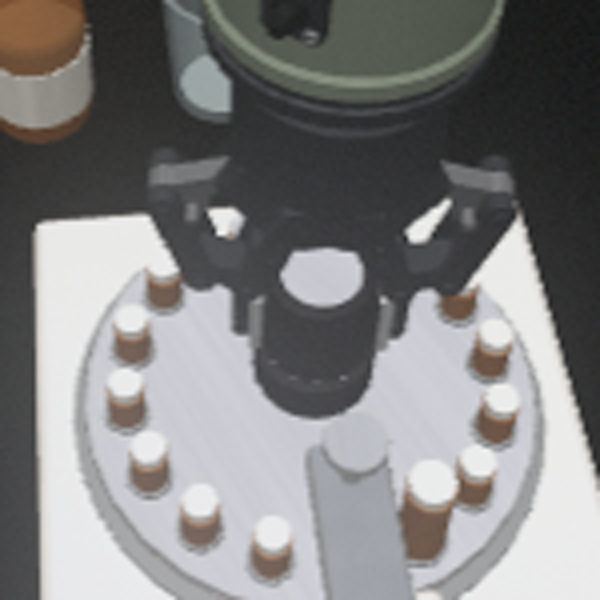

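```bash
python3 -m creep '[{"rx":0,"ry":0,"rz":0,"tx":0,"ty":0,"tz":-5,"hand":0.5},{"rx":0,"ry":0,"rz":0,"tx":0,"ty":0,"tz":-10,"hand":0.5},{"rx":0,"ry":0,"rz":0,"tx":0,"ty":0,"tz":-15,"hand":0.5},{"rx":0,"ry":0,"rz":0,"tx":0,"ty":0,"tz":-20,"hand":0.5},{"rx":0,"ry":0,"rz":0,"tx":0,"ty":0,"tz":-20,"hand":0.5},{"rx":0,"ry":0,"rz":0,"tx":0,"ty":0,"tz":-20,"hand":0.5}]' 40
python3 -c "
from h import *
s=q();zoom(s,200,190,350,340,4,'s9.png')"
```

```text
clock: 14.2
position: [0.5352, 0.0237, 0.1204]
tool_rot: [3.14, 0.0, 1.881]
force: [7.0, 2.8, 1.9]
grip_width: 0.0432
   F [6.7 3.3 2.3] M [ 0.583 -1.559 -0.017] yaw 107.79 z 0.1203 phase 3.43
```

View pics/s9.png

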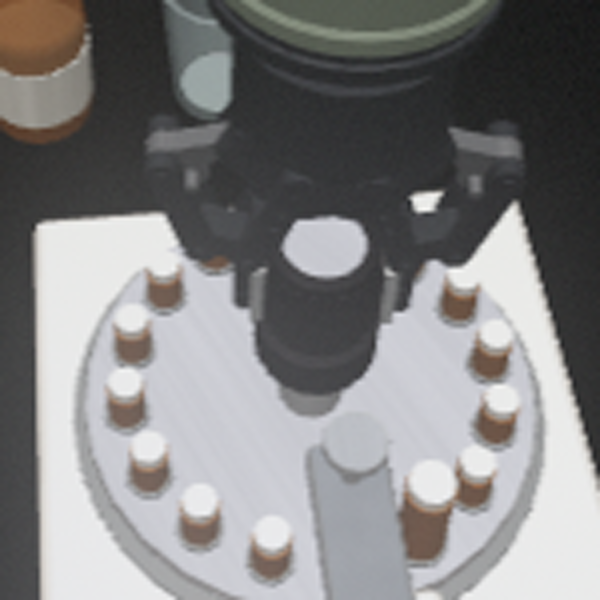

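Run:
```python
from h import *
from scipy.optimize import least_squares
s=viewer.grab_frame("side"); print(phase(s))
B=[(478,459),(499,399),(491,333),(459,280),(272,531),(200,498),(149,446),(125,380),(131,318),(164,265)]
for L,oy,tv in ((B,190,(431,480)),):
    U=np.array([((x+.5)/4-.5+200,(y+.5)/4-.5+oy) for x,y in L+[tv]])
    P=np.array([back(s,u,v,.081)[:2] for u,v in U[:-1]]+[back(s,*U[-1],.105)[:2]])
    a0=np.degrees(np.arctan2(P[:,1]-.0232,P[:,0]-.5351))
    def r(x):
        k=np.round((a0-x[2])/22.5); a=np.radians(x[2]+k*22.5)
        return np.r_[(P-np.c_[x[0]+.08*np.cos(a),x[1]+.08*np.sin(a)]).ravel()]
    best=min((least_squares(r,[.5351,.0232,g]) for g in np.arange(0,22.5,3)),key=lambda o:o.cost)
    print(best.x,best.x[2]%22.5,np.sqrt(2*best.cost/len(P)), "tall", a0[-1]%360)
    x=best.x; print(np.degrees(np.arctan2(P[-1,1]-x[1],P[-1,0]-x[0])))
```

```text
3.4628583593715523
[0.5344169  0.02468346 5.02437622] 5.024376220441017 0.001414253836696775 tall 139.70477101947264
140.20257879328116
```

```bash
python3 - <<'E'
from h import *
s=viewer.grab_frame("side"); cv2.imwrite("pics/full_a.png",s["pixels"]); print(phase(s))
E
python3 -m creep '[{"rx":0,"ry":0,"rz":0,"tx":0.5,"ty":-0.3,"tz":0,"hand":0.5},{"rx":0,"ry":0,"rz":0,"tx":0.5,"ty":-0.3,"tz":0,"hand":0.5},{"rx":0,"ry":0,"rz":0,"tx":0.5,"ty":-0.3,"tz":0,"hand":0.5},{"rx":0,"ry":0,"rz":0,"tx":0.5,"ty":-0.3,"tz":0,"hand":0.5},{"rx":0,"ry":0,"rz":0,"tx":0.5,"ty":-0.3,"tz":0,"hand":0.5},{"rx":0,"ry":0,"rz":0,"tx":0.5,"ty":-0.3,"tz":0,"hand":0.5},{"rx":0,"ry":0,"rz":0,"tx":0.5,"ty":-0.3,"tz":0,"hand":0.5},{"rx":0,"ry":0,"rz":0,"tx":0.5,"ty":-0.3,"tz":0,"hand":0.5}]' 40
python3 - <<'E'
from h import *
s=q(); print(bot.observe()["qpos"])
t=viewer.grab_frame("top"); cv2.imwrite("pics/full_b.png",s["pixels"]); cv2.imwrite("pics/top_b.png",t["pixels"]); zoom(t,115,155,275,305,4,"t2.png")
a=cv2.imread("pics/full_a.png").astype(int); b=s["pixels"].astype(int)
# optical check: shift of patch round tall vial
A=cv2.imread("pics/full_a.png",0); B=cv2.cvtColor(s["pixels"],cv2.COLOR_BGR2GRAY)
for (x,y) in ((308,310),(268,325),(249,318),(237,303)):
    p,_=cv2.phaseCorrelate(np.float32(A[y-12:y+12,x-12:x+12]),np.float32(B[y-12:y+12,x-12:x+12])); print(x,y,np.round(p,2))
E
```

```text
3.4690280140669425
clock: 15.25
position: [0.5351, 0.0237, 0.1204]
tool_rot: [3.139, 0.001, 1.881]
force: [9.2, 1.6, 1.1]
grip_width: 0.043
   F [9.4 0.9 1.9] M [ 0.108 -2.08   0.026] yaw 107.77 z 0.1204 phase 3.50
[ 0.18000617  0.56474745 -0.45583364  1.91679305  0.35839554  0.73788948
 -0.17221544]
308 310 [ 0.05 -0.02]
268 325 [ 0.01 -0.04]
249 318 [-0.01  0.06]
237 303 [0.03 0.07]
```

View pics/t2.png

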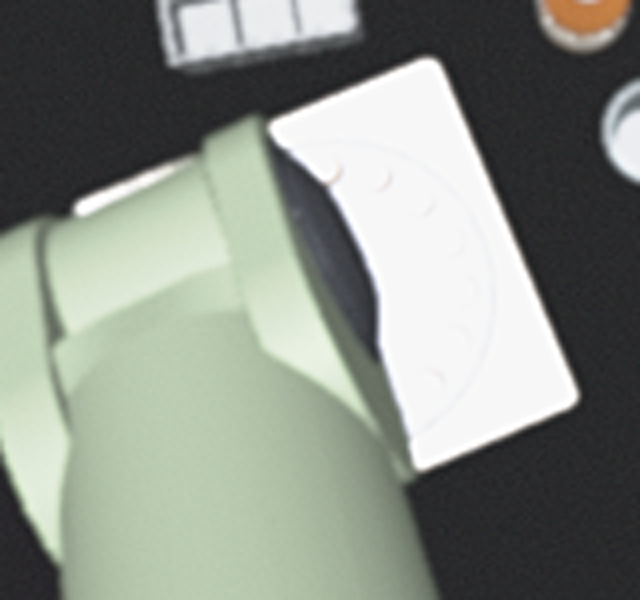

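```bash
python3 -m creep '[{"rx":0,"ry":0,"rz":0,"tx":0,"ty":0.8,"tz":5,"hand":0.5},{"rx":0,"ry":0,"rz":0,"tx":0,"ty":0.8,"tz":10,"hand":0.5},{"rx":0,"ry":0,"rz":0,"tx":0,"ty":0.8,"tz":15,"hand":0.5},{"rx":0,"ry":0,"rz":0,"tx":0,"ty":0.8,"tz":17,"hand":0.5},{"rx":0,"ry":0,"rz":0,"tx":0,"ty":0.8,"tz":18.5,"hand":0.5},{"rx":0,"ry":0,"rz":0,"tx":0,"ty":0.8,"tz":20,"hand":0.5},{"rx":0,"ry":0,"rz":0,"tx":0,"ty":0.8,"tz":20,"hand":0.5},{"rx":0,"ry":0,"rz":0,"tx":0,"ty":0.8,"tz":20,"hand":0.5}]' 40
python3 -c "
from h import *
q()"
```

```text
clock: 16.25
position: [0.5352, 0.0237, 0.1005]
tool_rot: [3.141, 0.001, 1.881]
force: [3.0, -2.5, 14.2]
grip_width: 0.0429
   F [ 3.5 -1.9 14.4] M [-0.407 -0.616 -0.023] yaw 107.77 z 0.1005 phase 3.56
```

```bash
python3 -m creep '[{"rx":0,"ry":0,"rz":4,"tx":0,"ty":0,"tz":0,"hand":0.5},{"rx":0,"ry":0,"rz":8,"tx":0,"ty":0,"tz":0,"hand":0.5},{"rx":0,"ry":0,"rz":11,"tx":0,"ty":0,"tz":0,"hand":0.5},{"rx":0,"ry":0,"rz":11,"tx":0,"ty":0,"tz":0,"hand":0.5}]' 40 | grep -v tool
python3 -c "
from h import *
q()"
python3 -m creep '[{"rx":0,"ry":0,"rz":3,"tx":0,"ty":0,"tz":0,"hand":0.5},{"rx":0,"ry":0,"rz":6,"tx":0,"ty":0,"tz":0,"hand":0.5},{"rx":0,"ry":0,"rz":6,"tx":0,"ty":0,"tz":0,"hand":0.5}]' 40| grep -v tool
python3 -c "
from h import *
s=q();zoom(s,200,190,350,340,4,'s10.png')
t=viewer.grab_frame('top');zoom(t,115,155,275,305,4,'t3.png')"
```

```text
clock: 16.8
position: [0.5353, 0.0238, 0.1006]
force: [3.7, -1.6, 15.0]
grip_width: 0.0429
   F [ 4.3 -1.5 14.2] M [-0.393 -0.771  0.003] yaw 96.77 z 0.1005 phase 19.78
clock: 17.25
position: [0.5354, 0.0238, 0.1006]
force: [3.9, -1.2, 14.6]
grip_width: 0.043
   F [ 3.9 -2.2 14. ] M [-0.359 -0.859 -0.013] yaw 90.76 z 0.1006 phase 7.68
```

View pics/s10.png

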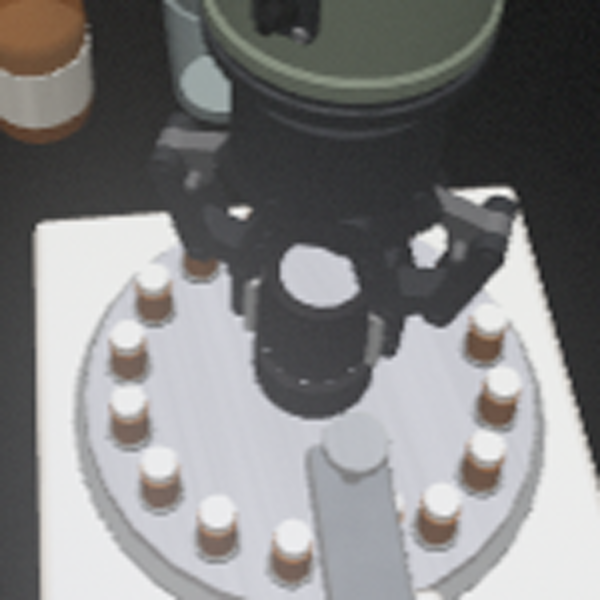

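```bash
python3 -m creep '[{"rx":0,"ry":0,"rz":4,"tx":0,"ty":0,"tz":0,"hand":0.5},{"rx":0,"ry":0,"rz":4,"tx":0,"ty":0,"tz":0,"hand":0.5}]' 40 | grep -v tool
python3 -c "
from h import *
s=q();zoom(s,200,190,350,340,4,'s11.png')"
python3 -m creep '[{"rx":0,"ry":0,"rz":4,"tx":0,"ty":0,"tz":0,"hand":0.5},{"rx":0,"ry":0,"rz":4,"tx":0,"ty":0,"tz":0,"hand":0.5}]' 40| grep -v tool
python3 -c "
from h import *
s=q();zoom(s,200,190,350,340,4,'s12.png')"
```

```text
clock: 17.65
position: [0.5354, 0.0238, 0.1006]
force: [4.3, -1.3, 14.1]
grip_width: 0.043
   F [ 4.3 -1.6 14.6] M [-0.323 -0.894 -0.116] yaw 86.75 z 0.1006 phase 3.67
clock: 18.0
position: [0.5354, 0.0238, 0.1006]
force: [5.3, -1.1, 13.8]
grip_width: 0.0429
   F [ 4.7 -1.8 13.8] M [-0.326 -0.904 -0.168] yaw 82.75 z 0.1006 phase 22.31
```

View pics/s12.png

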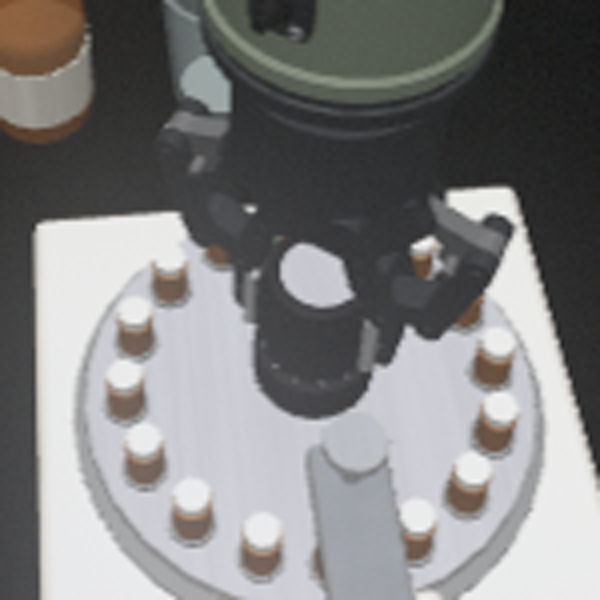

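```bash
python3 -m creep '[{"rx":0,"ry":0,"rz":0,"tx":0,"ty":0,"tz":-5,"hand":0.5},{"rx":0,"ry":0,"rz":0,"tx":0,"ty":0,"tz":-10,"hand":0.5},{"rx":0,"ry":0,"rz":0,"tx":0,"ty":0,"tz":-15,"hand":0.5},{"rx":0,"ry":0,"rz":0,"tx":0,"ty":0,"tz":-20,"hand":0.5},{"rx":0,"ry":0,"rz":0,"tx":0,"ty":0,"tz":-20,"hand":0.5},{"rx":0,"ry":0,"rz":0,"tx":0,"ty":0,"tz":-20,"hand":0.5}]' 40
python3 - <<'E'
from h import *
s=q(); cv2.imwrite("pics/full_c.png",s["pixels"])
im=cv2.resize(s["pixels"][190:340,200:350],None,fx=4,fy=4,interpolation=cv2.INTER_CUBIC)
for k in range(16):
    a=np.radians(114.6+22.5*k)
    for z,c in ((.081,(0,0,255)),(.055,(0,255,0))):
        p=(proj(s,[.5346+.08*np.cos(a),.0240+.08*np.sin(a),z])[0]-[200,190])*4+1.5
        cv2.circle(im,(int(p[0]),int(p[1])),3,c,-1)
cv2.imwrite("pics/s13.png",im)
E
```

```text
clock: 18.75
position: [0.5354, 0.0238, 0.1202]
tool_rot: [3.14, 0.0, 1.445]
force: [8.1, -1.6, 2.5]
grip_width: 0.043
   F [ 8.8 -1.1  2.1] M [-0.175 -1.751  0.002] yaw 82.77 z 0.1201 phase 0.66
```

View pics/s13.png

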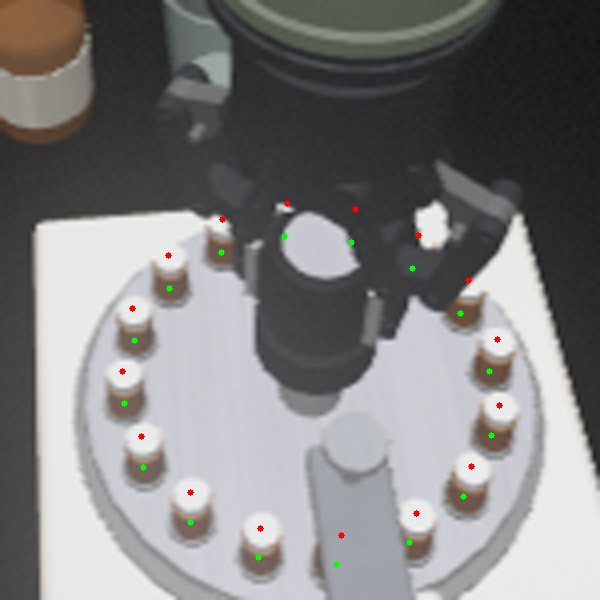

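```bash
python3 -m creep '[{"rx":0,"ry":0,"rz":0,"tx":0,"ty":0,"tz":-1,"hand":-0.3},{"rx":0,"ry":0,"rz":0,"tx":0,"ty":0,"tz":-1,"hand":-0.4},{"rx":0,"ry":0,"rz":0,"tx":0,"ty":0,"tz":-1,"hand":-0.4},{"rx":0,"ry":0,"rz":0,"tx":0,"ty":0,"tz":-20,"hand":-0.4},{"rx":0,"ry":0,"rz":0,"tx":0,"ty":0,"tz":-60,"hand":-0.4},{"rx":0,"ry":0,"rz":0,"tx":0,"ty":0,"tz":-100,"hand":-0.4},{"rx":0,"ry":0,"rz":0,"tx":0,"ty":0,"tz":-100,"hand":-0.4},{"rx":0,"ry":0,"rz":0,"tx":0,"ty":0,"tz":-100,"hand":-0.4}]' 40
python3 - <<'E'
from h import *
s=viewer.grab_frame("side"); cv2.imwrite("pics/full_d.png",s["pixels"])
A=cv2.imread("pics/full_c.png",0); B=cv2.cvtColor(s["pixels"],cv2.COLOR_BGR2GRAY)
for (x,y) in ((318,311),(265,325),(247,316),(235,303),(324,293)):
    p,_=cv2.phaseCorrelate(np.float32(A[y-12:y+12,x-12:x+12]),np.float32(B[y-12:y+12,x-12:x+12])); print(x,y,np.round(p,2))
zoom(s,200,190,350,340,4,'s14.png')
to(.502,.0965,.175,np.radians(114.5))
E
```

```text
clock: 19.7
position: [0.5347, 0.0241, 0.2208]
tool_rot: [3.141, 0.0, 1.445]
force: [-0.7, -0.6, -0.6]
grip_width: 0.0598
318 311 [-0.02  0.02]
265 325 [-0.02 -0.02]
247 316 [-0.05  0.01]
235 303 [0.02 0.02]
324 293 [-0.04  0.02]
t=19.75 tcp=[0.5343 0.024  0.2199] rot=[-3.141  0.     1.445] q=[ 0.13  0.41 -0.38  1.84  0.19  0.93 -0.46] f=[-0.44  0.14 -0.36] m=[ 0.036  0.04  -0.02 ] w=0.0598 -> t [ 67.9 -41.1  44.9] r [ -0.    0.  -31.7]
```

View pics/s14.png

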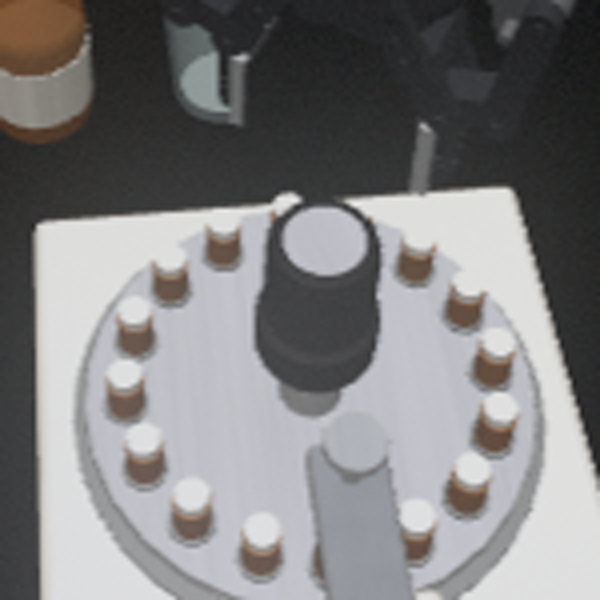

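```bash
python3 -m creep '[{"rx":0,"ry":0,"rz":0,"tx":-50,"ty":0,"tz":-10,"hand":0.9},{"rx":0,"ry":0,"rz":0,"tx":-280,"ty":0,"tz":-10,"hand":0.9},{"rx":0,"ry":0,"rz":0,"tx":-280,"ty":0,"tz":-10,"hand":0.9},{"rx":0,"ry":0,"rz":0,"tx":-280,"ty":0,"tz":-10,"hand":0.9},{"rx":0,"ry":0,"rz":0,"tx":-280,"ty":0,"tz":-10,"hand":0.9},{"rx":0,"ry":0,"rz":0,"tx":-280,"ty":0,"tz":-10,"hand":0.9},{"rx":0,"ry":0,"rz":0,"tx":-280,"ty":0,"tz":-10,"hand":0.9},{"rx":0,"ry":0,"rz":0,"tx":-280,"ty":0,"tz":-10,"hand":0.9}]' 40
python3 - <<'E'
from h import *
t=viewer.grab_frame("top"); zoom(t,115,155,275,305,4,"t4.png"); cv2.imwrite("pics/top_c.png",t["pixels"])
to(.502,.0965,.22,np.radians(114.5))
E
```

```text
clock: 20.55
position: [0.4989, -0.2535, 0.229]
tool_rot: [-3.139, -0.001, 1.444]
force: [-0.4, 0.3, 0.2]
grip_width: 0.0039
t=20.60 tcp=[ 0.4993 -0.2527  0.2293] rot=[-3.140e+00 -1.000e-03  1.446e+00] q=[ 0.59  0.43 -0.3   1.76  0.15  0.97  0.1 ] f=[0.69 0.69 0.32] m=[-0.003 -0.007  0.023] w=0.0045 -> t [346.7 -40.9   9.7] r [ -0.1  -0.1 -31.7]
```

View pics/t4.png

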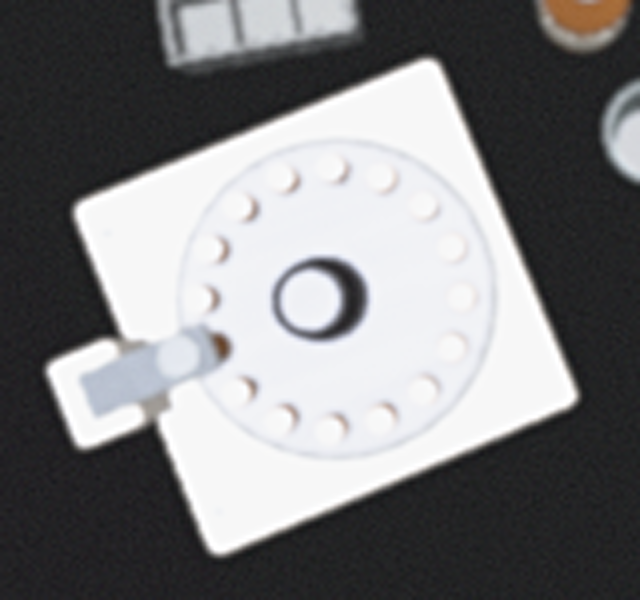

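Run:
```python
from h import *
from scipy.optimize import least_squares
t=viewer.grab_frame("top")
N=[(201,299),(211,248),(242,207),(284,179),(331,168),(379,176),(423,205),(453,246),(462,297),(453,347),(424,390),(380,420),(330,430),(284,418),(241,391)]
I=[(205,266),(229,220),(266,187),(313,169),(362,171),(408,193),(443,230),(459,277),(457,327),(435,374),(398,408),(300,426),(254,403)]
for L in (I,N):
    P=np.array([back(t,(x+.5)/4-.5+115,(y+.5)/4-.5+155,.081)[:2] for x,y in L])
    a0=np.degrees(np.arctan2(P[:,1]-.023,P[:,0]-.535))
    def r(x):
        k=np.round((a0-x[2])/22.5); a=np.radians(x[2]+k*22.5)
        return (P-np.c_[x[0]+.08*np.cos(a),x[1]+.08*np.sin(a)]).ravel()
    b=min((least_squares(r,[.535,.023,g]) for g in np.arange(0,22.5,3)),key=lambda o:o.cost)
    print(b.x,b.x[2]%22.5,np.sqrt(2*b.cost/len(P)))
```

```text
[ 0.53707681  0.02226458 10.56903084] 10.569030844621889 0.0012521610953750127
[5.36817360e-01 2.18644608e-02 2.46829540e+01] 2.1829540085884673 0.0013373943672082736
```

```bash
python3 -m creep '[{"rx":0,"ry":0,"rz":-32,"tx":347,"ty":-41,"tz":0,"hand":0.95},{"rx":0,"ry":0,"rz":-32,"tx":347,"ty":-41,"tz":0,"hand":0.95},{"rx":0,"ry":0,"rz":-32,"tx":347,"ty":-41,"tz":0,"hand":0.95},{"rx":0,"ry":0,"rz":-32,"tx":347,"ty":-41,"tz":0,"hand":0.95},{"rx":0,"ry":0,"rz":-32,"tx":347,"ty":-41,"tz":0,"hand":0.95},{"rx":0,"ry":0,"rz":-32,"tx":347,"ty":-41,"tz":0,"hand":0.95},{"rx":0,"ry":0,"rz":-32,"tx":347,"ty":-41,"tz":0,"hand":0.95},{"rx":0,"ry":0,"rz":-32,"tx":347,"ty":-41,"tz":0,"hand":0.95}]' 40
python3 -m creep '[{"rx":0,"ry":0,"rz":0,"tx":0,"ty":0,"tz":0,"hand":0.95},{"rx":0,"ry":0,"rz":0,"tx":0,"ty":0,"tz":0,"hand":0.95}]' 40
python3 - <<'E'
from h import *
to(.502,.0965,.165,np.radians(114.5))
E
```

```text
clock: 21.45
position: [0.5012, 0.104, 0.2305]
tool_rot: [3.14, -0.003, 2.014]
force: [0.4, -0.6, -1.1]
grip_width: 0.0022
clock: 21.65
position: [0.5021, 0.0956, 0.2301]
tool_rot: [-3.141, 0.0, 2.004]
force: [-0.4, -0.2, -0.0]
grip_width: 0.0018
t=21.65 tcp=[0.5021 0.0956 0.2301] rot=[-3.141  0.     2.004] q=[ 0.12  0.38 -0.54  1.88  0.24  0.95 -0.1 ] f=[-0.45 -0.2  -0.01] m=[-0.066 -0.012  0.027] w=0.0018 -> t [ 0.9  0.3 65.1] r [-0.   0.   0.3]
```

```bash
python3 -m creep '[{"rx":0,"ry":0,"rz":0,"tx":1,"ty":0,"tz":20,"hand":0.95},{"rx":0,"ry":0,"rz":0,"tx":1,"ty":0,"tz":45,"hand":0.95},{"rx":0,"ry":0,"rz":0,"tx":1,"ty":0,"tz":65,"hand":0.95},{"rx":0,"ry":0,"rz":0,"tx":1,"ty":0,"tz":65,"hand":0.95},{"rx":0,"ry":0,"rz":0,"tx":1,"ty":0,"tz":65,"hand":0.95}]' 40
python3 - <<'E'
from h import *
to(.502,.0965,.142,np.radians(114.5))
s=viewer.grab_frame("side"); zoom(s,200,190,350,340,4,'s15.png')
E
```

```text
clock: 22.15
position: [0.5021, 0.0962, 0.1657]
tool_rot: [-3.141, -0.0, 2.003]
force: [1.2, -0.5, 0.2]
grip_width: 0.0021
t=22.15 tcp=[0.5021 0.0962 0.1657] rot=[-3.141 -0.     2.003] q=[ 0.08  0.47 -0.51  1.94  0.31  0.81 -0.17] f=[ 1.2  -0.52  0.2 ] m=[-0.029 -0.018 -0.017] w=0.0021 -> t [ 0.3  0.1 23.7] r [-0.  -0.   0.2]
```

View pics/s15.png

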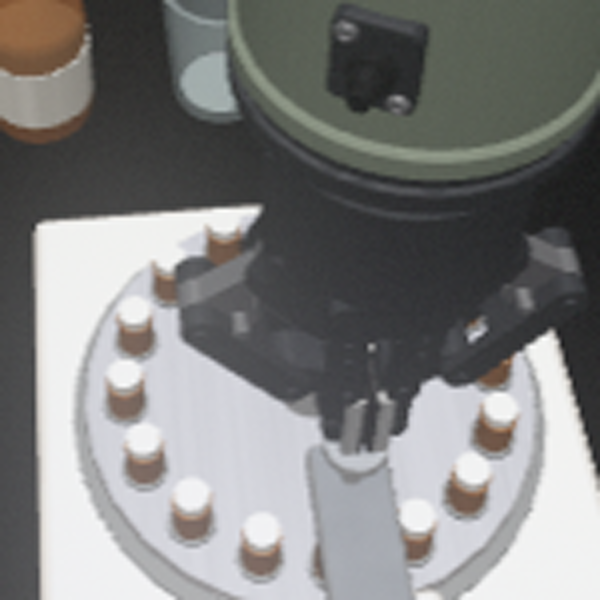

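```bash
python3 -m creep '[{"rx":0,"ry":0,"rz":0,"tx":0,"ty":0,"tz":5,"hand":0.95},{"rx":0,"ry":0,"rz":0,"tx":0,"ty":0,"tz":9,"hand":0.95},{"rx":0,"ry":0,"rz":0,"tx":0,"ty":0,"tz":12,"hand":0.95},{"rx":0,"ry":0,"rz":0,"tx":0,"ty":0,"tz":15,"hand":0.95},{"rx":0,"ry":0,"rz":0,"tx":0,"ty":0,"tz":18,"hand":0.95},{"rx":0,"ry":0,"rz":0,"tx":0,"ty":0,"tz":20,"hand":0.95},{"rx":0,"ry":0,"rz":0,"tx":0,"ty":0,"tz":20,"hand":0.95}]' 40
python3 -m creep '[{"rx":0,"ry":0,"rz":0,"tx":0,"ty":0,"tz":1.5,"hand":0.95},{"rx":0,"ry":0,"rz":0,"tx":0,"ty":0,"tz":1.5,"hand":0.95}]' 40
```

```text
clock: 22.9
position: [0.5022, 0.0968, 0.1452]
tool_rot: [3.141, 0.0, 2.004]
force: [3.5, -1.9, 4.4]
grip_width: 0.0023
clock: 23.1
position: [0.5022, 0.0967, 0.1439]
tool_rot: [3.141, 0.0, 2.003]
force: [2.9, -2.1, 4.7]
grip_width: 0.0019
```

```bash
python3 -m creep '[{"rx":0,"ry":0,"rz":0,"tx":0,"ty":0,"tz":1,"hand":0.95},{"rx":0,"ry":0,"rz":0,"tx":0,"ty":0,"tz":1,"hand":0.95}]' 40
python3 -m creep '[{"rx":0,"ry":0,"rz":0,"tx":0,"ty":0,"tz":1,"hand":0.95},{"rx":0,"ry":0,"rz":0,"tx":0,"ty":0,"tz":1,"hand":0.95}]' 40
python3 -m creep '[{"rx":0,"ry":0,"rz":0,"tx":0,"ty":0,"tz":0.5,"hand":0.95},{"rx":0,"ry":0,"rz":0,"tx":0,"ty":0,"tz":0.5,"hand":0.95}]' 40
```

```text
clock: 23.3
position: [0.5022, 0.0968, 0.143]
tool_rot: [3.141, 0.0, 2.004]
force: [2.1, -2.1, 6.0]
grip_width: 0.0023
clock: 23.5
position: [0.5022, 0.0968, 0.1422]
tool_rot: [3.141, 0.0, 2.003]
force: [1.7, -1.6, 8.1]
grip_width: 0.0022
clock: 23.7
position: [0.5023, 0.0968, 0.142]
tool_rot: [3.141, 0.0, 2.004]
force: [-1.1, -3.4, 16.9]
grip_width: 0.0022
```

```bash
python3 -m creep '[{"rx":0,"ry":0,"rz":0,"tx":0,"ty":0,"tz":0,"hand":0.95},{"rx":0,"ry":0,"rz":0,"tx":0,"ty":0,"tz":-5,"hand":0.95},{"rx":0,"ry":0,"rz":0,"tx":0,"ty":0,"tz":-12,"hand":0.95},{"rx":0,"ry":0,"rz":0,"tx":0,"ty":0,"tz":-20,"hand":0.95},{"rx":0,"ry":0,"rz":0,"tx":0,"ty":0,"tz":-50,"hand":0.95},{"rx":0,"ry":0,"rz":0,"tx":0,"ty":0,"tz":-95,"hand":0.95},{"rx":0,"ry":0,"rz":0,"tx":0,"ty":0,"tz":-95,"hand":0.95},{"rx":0,"ry":0,"rz":0,"tx":0,"ty":0,"tz":-95,"hand":0.95}]' 40
python3 -m creep '[{"rx":0,"ry":0,"rz":0,"tx":-200,"ty":-80,"tz":0,"hand":0.9},{"rx":0,"ry":0,"rz":0,"tx":-250,"ty":-100,"tz":0,"hand":0.9},{"rx":0,"ry":0,"rz":0,"tx":-250,"ty":-100,"tz":0,"hand":0.9},{"rx":0,"ry":0,"rz":0,"tx":-250,"ty":-100,"tz":0,"hand":0.9},{"rx":0,"ry":0,"rz":0,"tx":-250,"ty":-100,"tz":0,"hand":0.9},{"rx":0,"ry":0,"rz":0,"tx":-250,"ty":-100,"tz":0,"hand":0.9},{"rx":0,"ry":0,"rz":0,"tx":-250,"ty":-100,"tz":0,"hand":0.9},{"rx":0,"ry":0,"rz":0,"tx":-250,"ty":-100,"tz":0,"hand":0.9}]' 40
python3 - <<'E'
from h import *
s=viewer.grab_frame("side"); t=viewer.grab_frame("top")
zoom(s,180,160,370,340,3.3,'s16.png'); zoom(t,115,115,305,305,3,'t5.png')
A=cv2.imread("pics/full_d.png",0); B=cv2.cvtColor(s["pixels"],cv2.COLOR_BGR2GRAY)
for (x,y) in ((318,311),(265,325),(247,316),(235,303),(289,300),(280,250)):
    p,_=cv2.phaseCorrelate(np.float32(A[y-12:y+12,x-12:x+12]),np.float32(B[y-12:y+12,x-12:x+12])); print(x,y,np.round(p,2))
E
```

```text
clock: 24.5
position: [0.5019, 0.0968, 0.2371]
tool_rot: [3.141, 0.0, 2.003]
force: [0.5, 0.1, -0.9]
grip_width: 0.002
clock: 25.3
position: [0.5155, -0.1715, 0.2353]
tool_rot: [-3.14, -0.002, 2.004]
force: [-0.3, 0.3, 0.0]
grip_width: 0.0037
318 311 [0. 0.]
265 325 [-0.02  0.09]
247 316 [-0.02  0.04]
235 303 [-0.02  0.03]
289 300 [0.03 0.03]
280 250 [-0.01 -0.01]
```

View pics/s16.png

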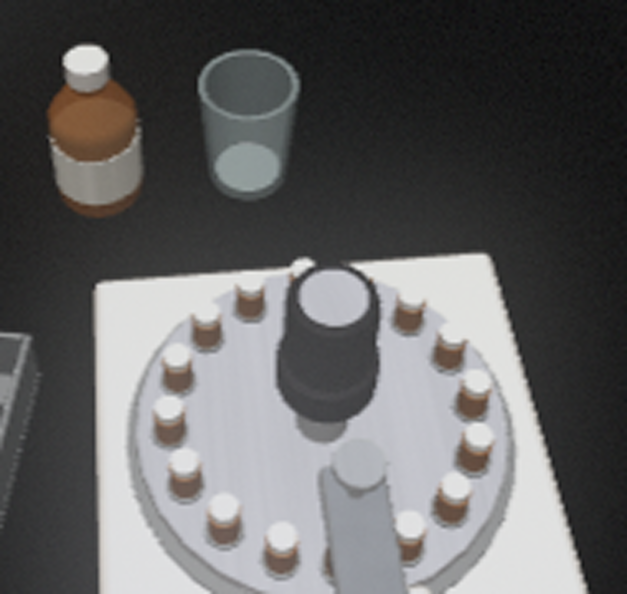

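View pics/t5.png

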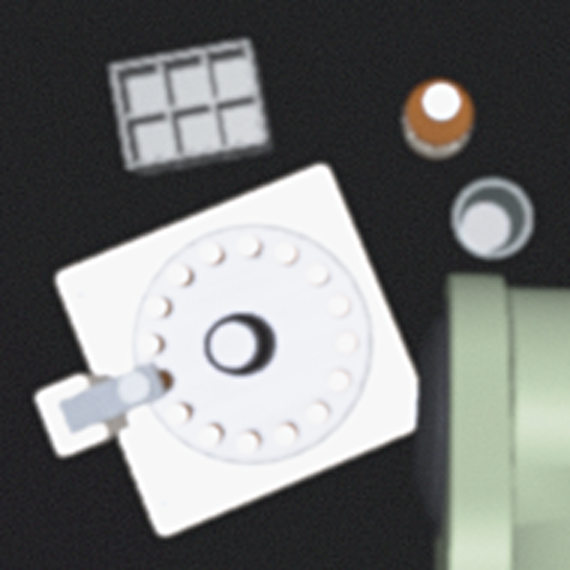

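Table, knob and plunger stand as before the plunger push, the plunger and knob are up, and the other things are undisturbed.

```bash
python3 -c "
from workcell import bot
print(bot.observe()['force'].round(2), bot.job_done())"
```

```text
the job is handed in; nothing more can be done
[ 0.2  -0.07  0.37] None
```

The job is handed in at about 25 s. The tall vial stands under the needle, and the knob and plunger are both back up.

- **Knob:** I pinched it with 40 N, found the clutch about 17 mm down and drove it with a mean push of 13 to 14.6 N. Single readings ran from 12.9 to 15.0 N, well under the 25 N limit. I turned it clockwise 74° in all. Twice I lifted the knob partway to look, and I released it only at the end.
- **Plunger:** I pressed it with closed fingertips to its hard stop, 16 mm down. The push rose to 17 N there, and I then let it rise.

**Last checks:**
- From the top camera, the tall vial's position comes to 114.7°, against 114.5° for the needle. The side camera overlay agreed.
- Nothing on the table moved between the knob's release and the end, plunger press included. The arm was clear of everything, and the beaker, bottle and tray look where they were.

**What disagreed:** By vision the table started 3.36 clicks before the needle, about 8° off the nearest whole-click position, although it should have started at a stop. It also stayed still at every release, including between clicks, so I never saw the detent pull it in. The wrist torque readings were too noisy to settle where the stops are. I therefore lined the vial up with the needle by camera, which means the final position rests on vision and not on a felt click.

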